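# Lift a round inlay with a spatula and press it into its board

### The arm

A 7-joint arm with a two-finger parallel gripper is mounted at the origin on the work surface. World frame = base frame: x ahead of the robot, y to its left, z up, the work surface at z = 0. Lengths are in m, angles in rad, forces in N, time in s.
With the tool pointing down it reaches from about 0.4 to 0.875 m from the base axis. Payload 6.5 kg.
Tool frame: the origin (TCP) lies midway between the tips of the shut fingers; the grasp point (between the pads) lies 19 mm behind it; y points along the fingers, x is the direction in which the jaws open and shut, and the axes are right-handed (so a half turn about y gives the same grasp; the last joint's range is limited). The gripper opens to 85 mm and grips with 20 to 120 N. Pads are 22 mm wide; open, the fingers measure 114 mm over their backs; the gripper's body (76 mm by 85 mm) begins 54 mm behind the grasp point. The pads swing forward as they close: fully open they stand 13 mm farther back than shut.
Start: joints at [1.179, 0.536, -0.004, 1.538, 0.003, 1.067, -0.071], TCP at [0.208, -0.616, 0.231] pointing down, gripper open.
Joint ranges: [-2.7, 2.7], [-0.37, 2.16], [-1.27, 1.26], [0.24, 2.4], [-1.31, 4.45], [0.19, 1.91], [-2.76, 2.76]. Speed limits (rad/s): [2.39, 2.39, 3.14, 3.14, 3.14, 3.14, 3.14].

### API

Orientations are given as a unit quaternion [w, x, y, z].
In Python, from bench import readout, cams, arm gives the robot as it stands. The module is installed in compiled form; this text tells all that it offers.
- The arm moves only by the tool servo_tool, never from a script. Its argument "increments" is a list that holds one entry, the list of rows, each a list of 7 numbers: the shift along the tool's x, y, z in cm, then the turn, a rotation vector about the tool's x, y, z in rad, then the opening, from -1 (shut) to 1 (fully open). In form: [[[x, y, z, wx, wy, wz, gripper], ...]]. A call has 1 to 10 rows; each row is the pose to reach, as a shift and turn from the pose commanded when the call began, along the tool's axes at that moment; what a row does not reach only later rows make up. A row lasts 1/10 s, in which the tool goes at most 50 mm and 8.59 degrees, less where a joint would pass 70% of its speed; a pose out of reach is approached as far as the arm can. A call with a gripper value outside its range is refused whole. The fingers move at their own pace and stop on an object; "newtons" is the grip in N (left out, the last holds). Time passes only in rows, so rows that repeat a pose let the fingers close. It gives the time, the measured TCP pose, the force and the opening at its end, in the units of the state.
- readout.read_state(): the state, without advancing time (a new reading comes with each control period).
- cams.get_image(name): name is "side" or "top" or "wrist"; returns a dict with "image" (384x512x3 uint8, red, green, blue), "vfov" (degrees; the focal length in pixels is half the picture's height over the tangent of half this angle, whatever the lens; pixels are square), "cx", "cy" (the principal point, pixels), "extrinsics" (4x4, takes a point from camera to world coordinates). Camera axes: x right, y up, looking along -z (the intrinsics and any distortion apply to the point x, -y, -z); pixel columns grow to the right and rows downward; lengths in m; the calibration is good to about 2 mm. A picture is of the moment at which its call begins. There is no depth.
- arm.job_done(): hands the job in, once; it reports no verdict.
The state is a dict: "t": time; "qpos": joint angles; "joint_vel": joint speeds; "tau": joint torques, N m; "tool_pos": TCP position; "ee_rot": TCP orientation; "force": force on the tool from outside, world axes, zero at the start; "moment": the same for the moment, N m; "gripper_width": opening from 0.0 (shut) to 1.0 (fully open).
Only numpy, scipy, OpenCV 4.12 (cv2) and the standard library are available. Lean on these libraries where they do the work, as an engineer would, in place of code of your own. Each camera call takes 0.05 s, during which the arm holds its last target.

### The job

Take the flat steel lifter by its handle, slide its blade under the round wooden inlay on the bench hook (its two dowels keep the inlay from sliding away), and lift it clear. Carry it on the blade, untouched by the fingers, over to the board, let it off the blade into the round recess, and press it down firmly until it is flush. Leave the lifter lying flat on the bench, keep the inlay right side up, and do not disturb the other things.

Things in the scene. Friction and masses are not known exactly. Their poses are not given: they have to be found in the camera images.
- lifter: the lifter, a broad flat spatula lying on the bench, 0.22 kg: polished steel blade (what lies on it slides off at a tilt of 0.2 to 0.35 rad) 100 mm long, 70 mm wide, 2 mm thick, square tip; wooden handle above and behind it. x axis from handle to tip, y across, z up. Origin: on the blade's underside, centre line, 45 mm behind the tip, 55 mm ahead of the rear edge. Left alone it lies flat on its blade
- lifter_grip (a point): centre of the lifter's handle: a horizontal bar along the lifter's x, 95 mm long, 24 mm wide (y), 22 mm high, 97.5 mm behind the lifter's origin and 51 mm above the blade's underside (free space below it); same axes as the lifter
- lifter_tip (a point): middle of the blade's front edge, underside; axes as the lifter. On the blade's rear edge, 97 mm behind this point, stands the front face of an upturned lip, 60 mm wide and 14 mm high, that stops what lies on the blade: a disc against it is centred 3 mm ahead of the lifter's origin and overhangs the tip by 13 mm
- disc: the inlay: a round dark wooden disc, 110 mm diameter, 10 mm thick, about 0.08 kg, too wide to be grasped; its lower edge is bevelled all round (4 mm high, 5 mm inward), so that a thin blade held flat on the surface slides under it. Origin: centre of its underside; z up
- hook: the bench hook: a plywood plate fixed to the bench, 240 mm long (x), 180 mm wide (y), 18 mm thick, carrying the disc. Near its far (+x) end two dowels, 19 mm thick, 28 mm high, at x = +95, y = +32 and -32 mm, stop the disc when it is pushed towards +x. Origin: centre of its underside, z up. It is on the left or right of the bench, the board on the other side
- stop (a point): on the bench hook's upper face (18 mm above the bench): where the centre of the disc's underside is when the disc touches both dowels, 39 mm ahead of the plate's centre; axes as the bench hook. The disc starts 7 to 27 mm short of it and up to 12 mm to either side
- board: the workpiece: a pale wooden board fixed to the bench, 190 x 170 mm, 24 mm thick, with a round recess in the middle of its upper face, 116 mm across, 10 mm deep, its mouth chamfered by 2 mm. Origin: centre of its underside, z up
- recess (a point): centre of the recess's floor, 14 mm above the bench, 10 mm below the board's face; z up. With the disc home its origin is here
- sander: bystander: cork sanding block, 70 x 110 x 40 mm, at the far side; origin at its underside
- tape: bystander: tape measure case, 62 x 62 x 36 mm, in the middle of the bench beyond the lifter; origin at its underside
- chisel: bystander: wood chisel lying on the robot's left, about 250 mm long; origin at its underside
- square: bystander: try square lying on the robot's right, blade 150 mm; origin at its underside
- offcuts: bystander: two wood offcuts glued one on the other, 60 x 160 x 55 mm, at the far side; origin at its underside
Not all that is in view belongs to the job. Leave any purple look-alike of the lifter alone.

How it is judged:
By the outcome, as a careful person would: the job done as asked, in the order asked, and still so for the second after the job is handed in, with the robot touching nothing.
It also fails if it takes over 72 s, if anything falls off the work surface, if the arm or the gripper's body presses on something with over 40 N, if the wrist force passes 120 N, or if a joint passes its speed limit or range.

## Working session

There is one attempt and no reset: what is moved stays moved. The work goes in short steps, Python scripts to look and compute and a tool call to move; the robot and the scene stay as the last step left them, time stands still between calls to the robot, and variables do not carry over. Pictures are saved under pics/ and viewed, and the job is handed in when it is done.

Besides the shell and the picture viewer there is one more tool, called after ">>>" as a command line: name --argument value ..., lists and objects as JSON in quotes. servo_tool: Moves the arm, as the interface text tells. Its arguments: {"type":"object","properties":{"increments":{"type":"array","items":{"type":"array","items":{"type":"array","items":{"type":"number"}}}},"newtons":{"type":"number"}},"required":["increments"]}

```bash
mkdir -p pics
python3 - <<'E'
from bench import readout,cams
import cv2
print(readout.read_state())
for n in ["side","top","wrist"]:
    d=cams.get_image(n); cv2.imwrite(f"pics/{n}0.png",d["image"][:,:,::-1])
    print(n,{k:v for k,v in d.items() if k!="image"})
E
```

```text
{'t': 0.0, 'qpos': array([ 1.17879715,  0.53716981, -0.0044819 ,  1.53884663,  0.00258719,
        1.06728718, -0.07121039]), 'joint_vel': array([-3.86519892e-04,  8.65573087e-04, -9.51205913e-05,  2.01411229e-03,
        6.04082508e-04, -2.19252985e-03,  3.09041343e-03]), 'tau': array([ 2.55461227e-04, -5.83415616e+01,  1.04855776e+00, -2.59097743e+01,
        1.23199963e-02,  9.63170693e-03,  2.97153679e-05]), 'tool_pos': array([ 0.20785812, -0.61521873,  0.23042064]), 'ee_rot': array([ 0.57481409, -0.57416489,  0.41277192, -0.41175573]), 'force': array([-0.0371654 , -0.50490751,  0.24092204]), 'moment': array([ 0.0107918 , -0.01039144, -0.01433387]), 'gripper_width': 0.9982754402864565}
side {'vfov': 54.33737481624627, 'cx': 249.6055975545061, 'cy': 195.2335798144993, 'extrinsics': array([[-0.78205347,  0.48052662, -0.39684575,  0.13137243],
       [-0.62319435, -0.6076877 ,  0.49228495,  0.49280705],
       [-0.00460226,  0.63230517,  0.77470574,  0.86855038],
       [ 0.        ,  0.        ,  0.        ,  1.        ]])}
top {'vfov': 50.92759515897634, 'cx': 258.17943418926995, 'cy': 189.5752430583765, 'extrinsics': array([[ 0.02586415,  0.98034306, -0.1955979 ,  0.28330303],
       [-0.99926415,  0.03089772,  0.02272649,  0.00559763],
       [ 0.02832328,  0.19486617,  0.98042081,  1.37476203],
       [ 0.        ,  0.        ,  0.        ,  1.        ]])}
wrist {'vfov': 68.52622658329207, 'cx': 254.64696103506355, 'cy': 191.58857051603985, 'extrinsics': array([[ 3.19791368e-01,  9.12769117e-01,  2.54137798e-01,
         2.71401722e-01],
       [-9.47487947e-01,  3.08149074e-01,  8.55028614e-02,
        -5.93882281e-01],
       [-2.67955688e-04, -2.68135577e-01,  9.63381150e-01,
         3.72771143e-01],
       [ 0.00000000e+00,  0.00000000e+00,  0.00000000e+00,
         1.00000000e+00]])}
```

View pics/top0.png

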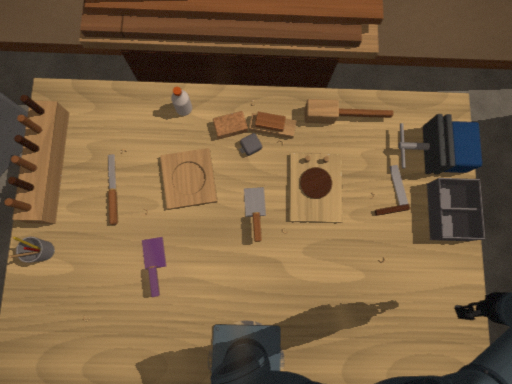

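View pics/side0.png

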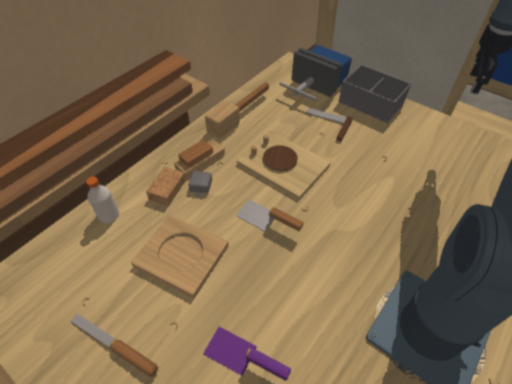

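View pics/wrist0.png

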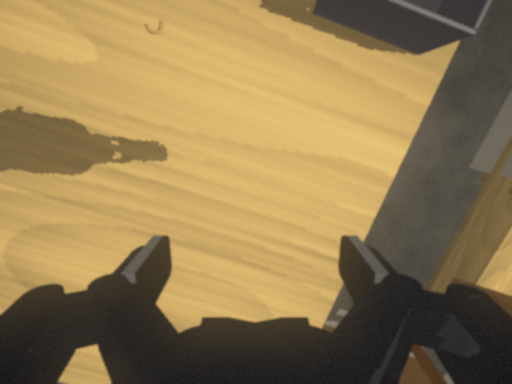

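```bash
cat > h.py <<'E'
import numpy as np, cv2
from bench import readout,cams
def take(n,fn):
    d=cams.get_image(n); cv2.imwrite(f"pics/{fn}.png",d["image"][:,:,::-1]); np.savez(f"pics/{fn}.npz",**d); return d
def load(fn): return dict(np.load(f"pics/{fn}.npz"))
def K(d):
    h=d["image"].shape[0]; f=h/2/np.tan(np.radians(float(d["vfov"]))/2)
    return f,float(d["cx"]),float(d["cy"])
def ray(d,u,v):
    f,cx,cy=K(d); E=d["extrinsics"]
    r=E[:3,:3]@np.array([(u-cx)/f,-(v-cy)/f,-1]); return E[:3,3],r
def onz(d,u,v,z):
    o,r=ray(d,u,v); return o+r*(z-o[2])/r[2]
def proj(d,p):
    f,cx,cy=K(d); E=d["extrinsics"]; q=E[:3,:3].T@(np.asarray(p)-E[:3,3])
    return np.array([cx+f*q[0]/-q[2], cy-f*q[1]/-q[2]])
def crop(fn,u0,u1,v0,v1,s,out):
    im=cv2.imread(f"pics/{fn}.png")[v0:v1,u0:u1]
    im=cv2.resize(im,None,fx=s,fy=s,interpolation=cv2.INTER_CUBIC)
    for u in range((u0+9)//10*10,u1,10):
        cv2.line(im,((u-u0)*s,0),((u-u0)*s,8 if u%50 else 16),(0,0,255),1); 
        if u%20==0: cv2.putText(im,str(u),((u-u0)*s,24),0,.4,(0,0,255),1)
    for v in range((v0+9)//10*10,v1,10):
        cv2.line(im,(0,(v-v0)*s),(8,(v-v0)*s),(0,0,255),1)
        if v%20==0:cv2.putText(im,str(v),(10,(v-v0)*s+4),0,.4,(0,0,255),1)
    cv2.imwrite(f"pics/{out}.png",im)
E
python3 - <<'E'
from h import *
d=take("top","t1"); take("side","s1")
crop("t1",150,350,130,250,4,"t1c"); crop("s1",120,340,110,300,3,"s1c")
E
```

```text
(no output)
```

View pics/t1c.png

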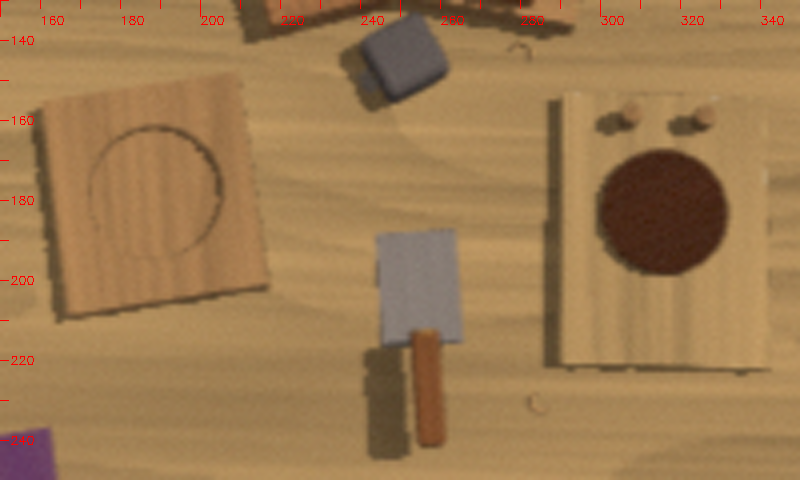

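View pics/s1c.png

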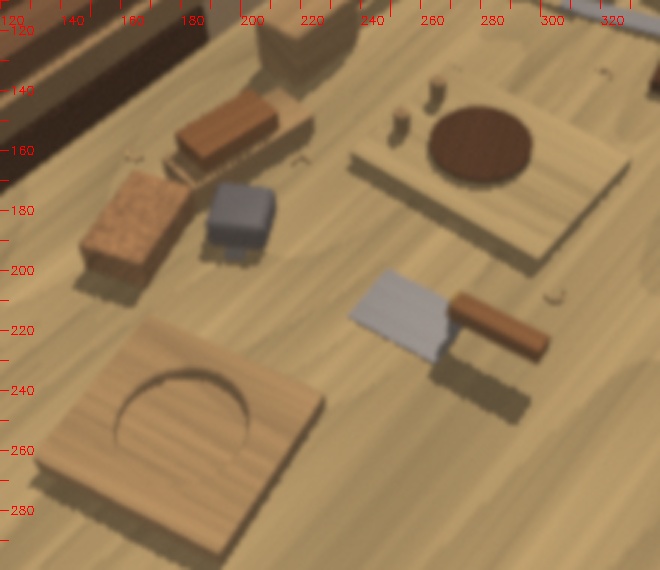

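```bash
cat > fit.py <<'E'
from h import *
from scipy.optimize import least_squares
t=load("t1"); s=load("s1")
def fit(name,model,tp,sp,x0):
    model=np.array(model,float)
    def res(x):
        c,n=np.cos(x[2]),np.sin(x[2]); R=np.array([[c,-n,0],[n,c,0],[0,0,1]])
        r=[]
        for m,a,b in zip(model,tp,sp):
            P=R@m+[x[0],x[1],0]
            if a is not None:r.append(proj(t,P)-a)
            if b is not None:r.append(proj(s,P)-b)
        return np.concatenate(r)
    o=least_squares(res,x0,loss="soft_l1"); print(name,np.round(o.x,4),"res",np.round(res(o.x),1)); return o.x
A,B=.095,.085
print("board TL",onz(t,160,156,.024),"disc c",onz(t,315.9,183.1,.028),"recess",onz(t,189,177.75,.024))
print("side disc c",onz(s,280,158.3,.028),"side recess", onz(s,180.5,252,.024))
tp=[(160,156),(210,148.25),(217,202),(165.5,209.25)]
sp=[(168.3,215.3),(228.3,243.3),(193.3,295.3),(131.7,263.3)]
for d,p in((t,tp),(s,sp)):
    print([np.round(onz(d,*q,.024)[:2],3) for q in p])
H=.018
tp=[(291.25,153.25),(342,153.75),(342,222.5),(290.5,221.25)]
fit("hook",[(.12,.09,H),(.12,-.09,H),(-.12,-.09,H),(-.12,.09,H)],tp,[(236.7,161),(270.7,132.7),(330,164),(298.3,198.3)],[.6,-.1,0])
L=.002
fit("lifter",[(.045,.035,L),(.045,-.035,L),(-.055,-.035,L),(-.055,.035,L),(-.145,.012,.062),(-.145,-.012,.062),],
 [(244,189),(264,187.25),(265.5,215.25),(245.5,216.5),(254.75,241.5),(260.75,241.5)],
 [(236.3,215.3),(249.3,200),None,(265.7,231),(296.7,227),(302,222.7)],[.5,0,0])
E
python3 fit.py
```

```text
board TL [0.66016886 0.31602533 0.024     ] disc c [ 0.58088151 -0.22312192  0.028     ] recess [0.58654952 0.2119325  0.024     ]
side disc c [ 0.58045041 -0.21830941  0.028     ] side recess [0.58616913 0.21612922 0.024     ]
[array([0.66 , 0.316]), array([0.694, 0.146]), array([0.506, 0.113]), array([0.476, 0.284])]
[array([0.697, 0.154]), array([0.506, 0.119]), array([0.477, 0.282]), array([0.66 , 0.317])]
hook [ 0.5684 -0.2231 -0.0081] res [-1.2 -0.5 -0.2 -0.7 -0.9  1.1 -0.1 -1.9 -0.4  0.4  1.4 -1.5 -1.8 -0.4
  0.9 -1.2]
lifter [ 0.519  -0.0146  0.0814] res [-0.2 -0.9 -0.6 -0.3 -0.1 -0.2  0.  -0.9  0.1  0.3 -0.3  0.1 -0.5  0.1
 -1.2 -0.   3.2  1.2  0.2 -0.4  2.3 -0.9]
```

```bash
cat >> h.py <<'E'
from scipy.spatial.transform import Rotation as Rn
def toolR(yaw,pitch=0,roll=0):
    """tool holding lifter: lifter axes = yaw, pitch(+ tip down), tool y = -lifter z, sign s: tool x = s*lifter y"""
    L=Rn.from_euler("ZYX",[yaw,pitch,roll])
    return L
def state():
    s=readout.read_state(); q=s["ee_rot"]; R=Rn.from_quat([q[1],q[2],q[3],q[0]]); return s,R
def goto(p,yaw,pitch=0,sgn=None):
    s,R=state(); L=Rn.from_euler("ZYX",[yaw,pitch,0]).as_matrix()
    best=None
    for sg in ((1,-1) if sgn is None else (sgn,)):
        x=sg*L[:,1]; y=-L[:,2]; z=np.cross(x,y)
        T=Rn.from_matrix(np.stack([x,y,z],1)); w=(R.inv()*T).as_rotvec()
        if best is None or np.linalg.norm(w)<np.linalg.norm(best[0]): best=(w,sg)
    d=R.inv().apply(np.asarray(p)-s["tool_pos"])*100
    print("t",round(s["t"],2),"at",np.round(s["tool_pos"],4),"F",np.round(s["force"],1),"g",round(s["gripper_width"],3))
    print("shift cm",np.round(d,2),"rotvec",np.round(best[0],3),"sgn",best[1],"q",np.round(s["qpos"],2))
E
python3 - <<'E'
from h import *
s,R=state(); print(R.as_matrix().round(3))
goto([.45,-.3,.2],.08); goto([.4218,-.0225,.15],.08)
E
```

```text
[[ 0.32  -0.     0.947]
 [-0.947  0.001  0.32 ]
 [-0.001 -1.    -0.   ]]
t 0.25 at [ 0.208  -0.6155  0.2309] F [-0.4 -0.3  0.1] g 0.999
shift cm [-22.14   3.1   33.03] rotvec [ 0.     0.246 -0.001] sgn -1 q [ 1.18  0.54 -0.    1.54  0.    1.07 -0.07]
t 0.25 at [ 0.208  -0.6155  0.2309] F [-0.4 -0.3  0.1] g 0.999
shift cm [-49.33   8.12  39.24] rotvec [ 0.     0.246 -0.001] sgn -1 q [ 1.18  0.54 -0.    1.54  0.    1.07 -0.07]
```

>>> servo_tool --increments '[[[-4.5,0,6,0,0.05,0,1],[-9,0,12,0,0.1,0,1],[-13.5,0,18,0,0.15,0,1],[-18,0,24,0,0.2,0,1],[-22,0,28,0,0.25,0,1],[-26,0,30,0,0.25,0,1],[-30,0,30,0,0.25,0,1],[-30,0,30,0,0.25,0,1]]]'

```text
t: 1.05
tool_pos: [0.3902, -0.2631, 0.2314]
ee_rot: [0.519, -0.519, 0.48, -0.481]
force: [0.9, 0.1, 0.6]
gripper_width: 1.002
```

Run:
```python
from h import *
take("wrist","w1"); goto([.4218,-.0225,.15],.08,sgn=-1)
cv2.imwrite("pics/w1b.png",cv2.resize(cv2.imread("pics/w1.png"),(768,576)))
```

```text
t 1.1 at [ 0.3922 -0.2543  0.2311] F [ 1.3  8.2 -0.5] g 0.998
shift cm [-22.8    8.23   4.92] rotvec [-0.001  0.005 -0.005] sgn -1 q [ 0.58  0.23 -0.11  2.    0.03  0.92 -1.03]
```

View pics/w1.png

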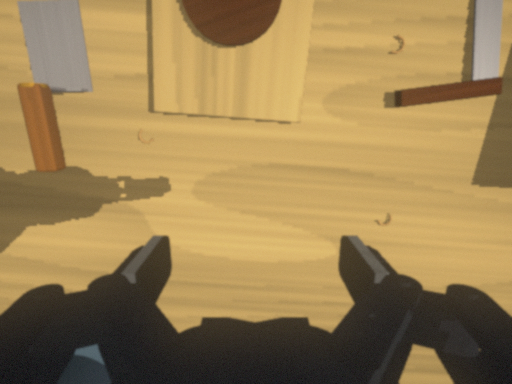

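>>> servo_tool --increments '[[[-4.5,1,1,0,0,0,1],[-9,2,2,0,0,0,1],[-13.5,3,3,0,0,0,1],[-18,4,4,0,0,0,1],[-21,5,4.5,0,0,0,1],[-21,6,4.5,0,0,0,1],[-21,6,4.5,0,0,0,1],[-21,6,4.5,0,0,0,1]]]'

```text
t: 1.9
tool_pos: [0.4185, -0.0537, 0.1713]
ee_rot: [-0.518, 0.518, -0.481, 0.481]
force: [-1.3, -0.4, 0.1]
gripper_width: 1.001
```

Run:
```python
from h import *
d=take("wrist","w2"); take("top","t2"); goto([.4218,-.0225,.10],.08,sgn=-1)
print(d["extrinsics"].round(3))
```

```text
t 2.0 at [ 0.4189 -0.0538  0.1717] F [-1.1 -0.5 -1.5] g 1.001
shift cm [-3.1   7.17  0.52] rotvec [-0.001 -0.007  0.001] sgn -1 q [ 0.24  0.25 -0.25  2.15  0.09  0.74 -1.57]
[[ 0.074  0.961  0.267  0.485]
 [-0.997  0.07   0.022 -0.049]
 [ 0.002 -0.268  0.963  0.314]
 [ 0.     0.     0.     1.   ]]
```

View pics/w2.png

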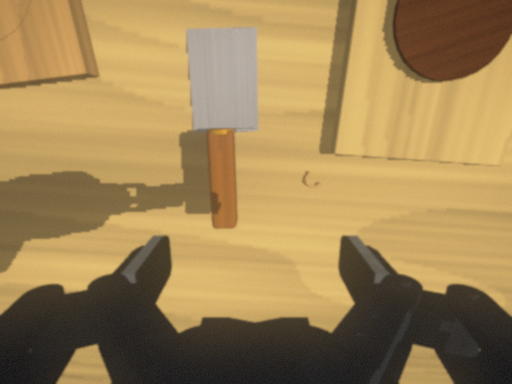

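Run:
```python
from h import *
crop("w2",170,280,10,240,3,"w2c")
```

```text
(no output)
```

View pics/w2c.png

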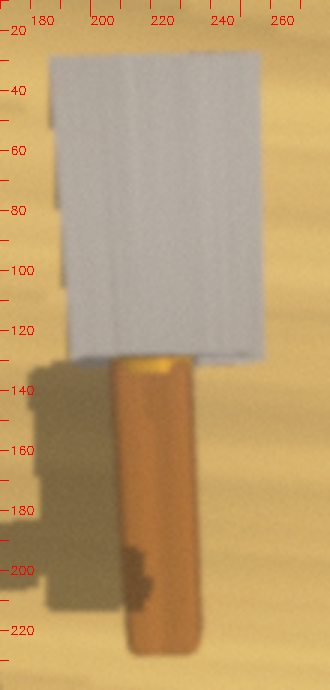

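Run:
```python
from h import *
w=load("w2")
for n,u,v,z in [("tipL",186.5,29,.002),("tipR",256,27,.002),("rearR",258,129.5,.002),("rearL",193,130,.002),("hRL",213,227,.062),("hRR",236.5,227,.062),("hFL",208,130,.062),("hFR",234,130,.062)]:
    print(n,onz(w,u,v,z).round(4))
```

```text
tipL [0.5604 0.0238 0.002 ]
tipR [ 0.5672 -0.0446  0.002 ]
rearR [ 0.4687 -0.0542  0.002 ]
rearL [0.463  0.0159 0.002 ]
hRL [ 0.3775 -0.0171  0.062 ]
hRR [ 0.3792 -0.0395  0.062 ]
hFL [ 0.4683 -0.0096  0.062 ]
hFR [ 0.47   -0.0322  0.062 ]
```

Run:
```python
from h import *
goto([.423,-.024,.030],.085,sgn=-1)
```

```text
t 2.0 at [ 0.4189 -0.0538  0.1717] F [-1.1 -0.5 -1.5] g 1.001
shift cm [-2.95 14.17  0.62] rotvec [-0.001 -0.012  0.001] sgn -1 q [ 0.24  0.25 -0.25  2.15  0.09  0.74 -1.57]
```

>>> servo_tool --increments '[[[-1.5,2,0.6,0,-0.012,0,1],[-2.95,4,0.62,0,-0.012,0,1],[-2.95,7,0.62,0,-0.012,0,1],[-2.95,9,0.62,0,-0.012,0,1],[-2.95,9,0.62,0,-0.012,0,1],[-2.95,9,0.62,0,-0.012,0,1]]]'

```text
t: 2.6
tool_pos: [0.4229, -0.0232, 0.0818]
ee_rot: [-0.521, 0.521, -0.478, 0.478]
force: [-0.3, 0.2, -0.2]
gripper_width: 1.003
```

Run:
```python
from h import *
take("wrist","w3"); take("side","s3"); goto([.423,-.024,.030],.085,sgn=-1)
```

```text
t 2.7 at [ 0.4236 -0.023   0.0824] F [ 0.1  0.  -0.3] g 0.996
shift cm [ 0.09  5.24 -0.08] rotvec [-0.002  0.002  0.   ] sgn -1 q [ 0.14  0.43 -0.22  2.21  0.19  0.52 -1.71]
```

View pics/w3.png

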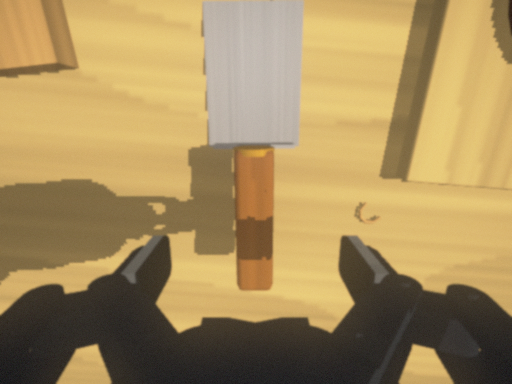

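>>> servo_tool --increments '[[[0,2,0,0,0,0,1],[0,4,0,0,0,0,1],[0,5.2,0,-0.002,0,0,1],[0,5.2,0,-0.002,0,0,1],[0,5.2,0,-0.002,0,0,1]]]'

```text
t: 3.2
tool_pos: [0.4231, -0.0225, 0.0299]
ee_rot: [-0.521, 0.522, -0.478, 0.477]
force: [-0.4, -1.0, 0.4]
gripper_width: 1.002
```

>>> servo_tool --increments '[[[0,0,0,0,0,0,-1],[0,0,0,0,0,0,-1],[0,0,0,0,0,0,-1],[0,0,0,0,0,0,-1],[0,0,0,0,0,0,-1],[0,0,0,0,0,0,-1],[0,0,0,0,0,0,-1],[0,0,0,0,0,0,-1]]]' --newtons 110

```text
t: 4.0
tool_pos: [0.4228, -0.0225, 0.0296]
ee_rot: [-0.521, 0.522, -0.478, 0.477]
force: [-1.2, 0.2, 4.7]
gripper_width: 0.264
```

Run:
```python
from h import *
take("wrist","w4"); take("side","s4"); goto([.423,-.024,.030],.085,sgn=-1)
crop("s4",200,340,160,280,5,"s4c")
```

```text
t 4.1 at [ 0.4228 -0.0225  0.0296] F [-1.   0.5  6. ] g 0.261
shift cm [ 0.15 -0.04  0.01] rotvec [0.002 0.003 0.   ] sgn -1 q [ 0.09  0.55 -0.18  2.22  0.24  0.39 -1.76]
```

View pics/w4.png

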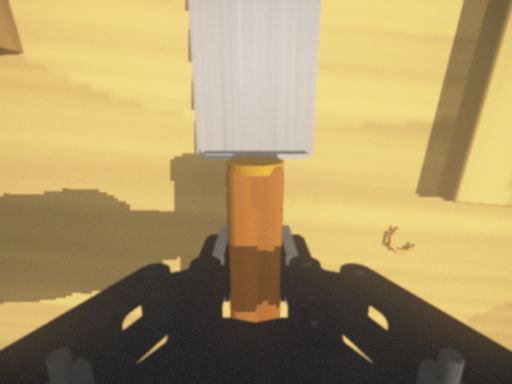

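View pics/s4c.png

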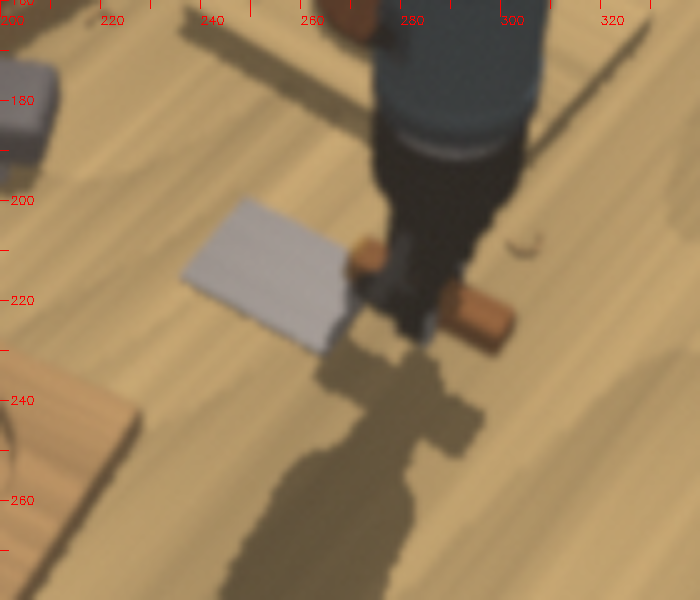

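>>> servo_tool --increments '[[[0,-1,0,0,0,0,-1],[0,-3,0,0,0,0,-1],[0,-5,0,0,0,0,-1],[0,-7.5,0,0,0,0,-1],[0,-8,0,0,0,0,-1],[0,-8,0,0,0,0,-1]]]'

```text
t: 4.7
tool_pos: [0.4232, -0.0226, 0.1099]
ee_rot: [-0.521, 0.522, -0.478, 0.478]
force: [-1.0, -0.4, -2.4]
gripper_width: 0.263
```

Run:
```python
from h import *
take("wrist","w5"); take("side","s5"); goto([.37,-.2225,.11],-.008,sgn=-1)
crop("s5",200,340,130,250,5,"s5c")
```

```text
t 4.8 at [ 0.422  -0.0225  0.1086] F [-0.7 -0.  -1.7] g 0.265
shift cm [19.46 -0.11 -6.94] rotvec [0.003 0.096 0.   ] sgn -1 q [ 0.16  0.38 -0.25  2.19  0.16  0.59 -1.69]
```

View pics/w5.png

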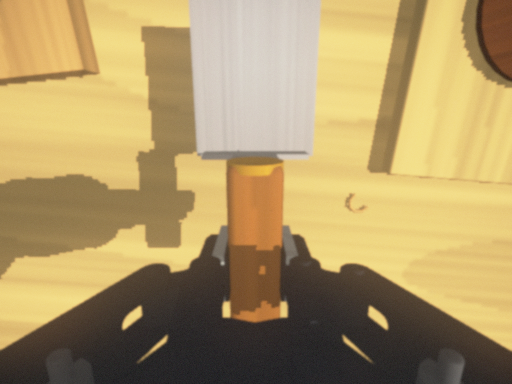

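View pics/s5c.png

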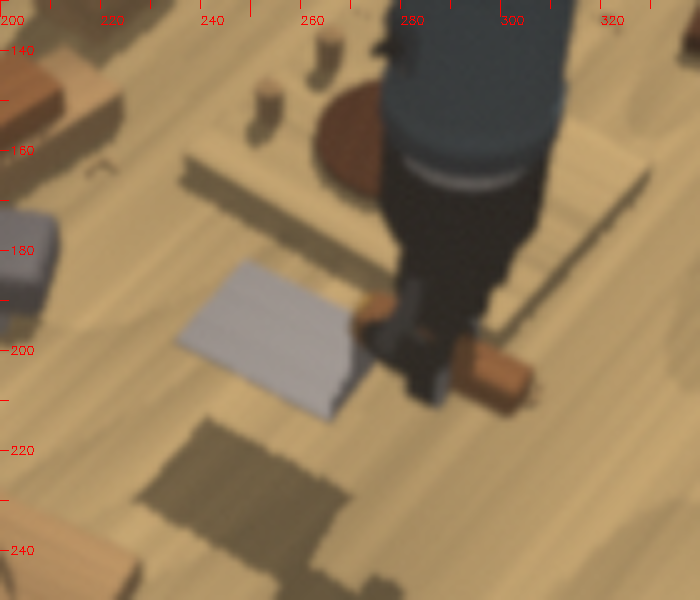

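>>> servo_tool --increments '[[[3,0,-1,0,0.02,0,-1],[6,0,-2,0,0.03,0,-1],[9,0,-3.2,0,0.045,0,-1],[12,0,-4.3,0,0.06,0,-1],[15,0,-5.4,0,0.075,0,-1],[18,0,-6.4,0,0.09,0,-1],[19.4,0,-6.9,0.003,0.096,0,-1],[19.4,0,-6.9,0.003,0.096,0,-1],[19.4,0,-6.9,0.003,0.096,0,-1]]]'

```text
t: 5.7
tool_pos: [0.3704, -0.2211, 0.1085]
ee_rot: [0.498, -0.498, 0.503, -0.502]
force: [-0.5, 1.0, -1.3]
gripper_width: 0.263
```

Run:
```python
from h import *
take("wrist","w6"); take("top","t6"); goto([.37,-.2225,.11],-.008,sgn=-1)
im=cv2.imread("pics/w6.png"); cv2.imwrite("pics/w6b.png",cv2.resize(im,(800,600),interpolation=cv2.INTER_CUBIC))
```

```text
t 5.8 at [ 0.371  -0.2205  0.1089] F [ 0.3 -0.2 -3.3] g 0.262
shift cm [ 0.21 -0.11 -0.1 ] rotvec [ 0.     0.002 -0.001] sgn -1 q [ 0.59  0.38 -0.18  2.18  0.12  0.59 -1.26]
```

View pics/w6b.png

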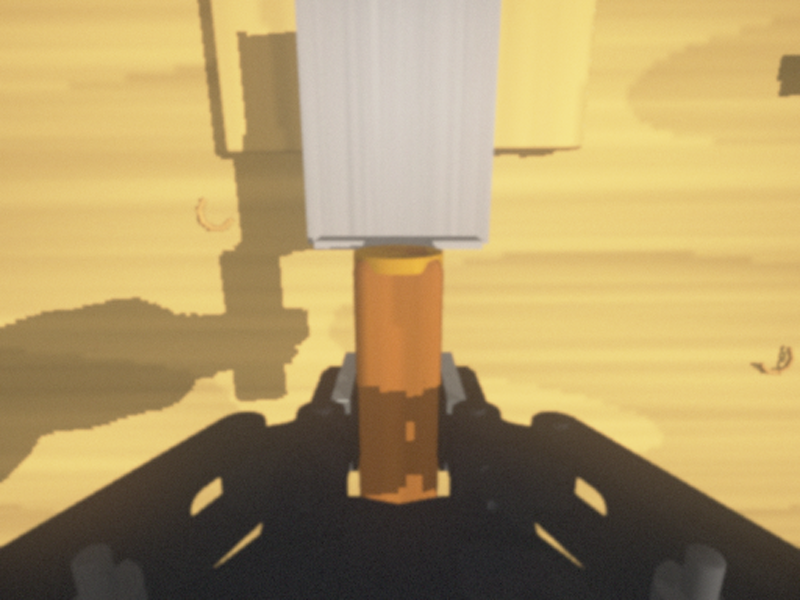

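Run:
```python
from h import *
w=load("w6")
for u,v in((137.6,96.5),(371.5,95)): print(onz(w,u,v,.018).round(4))
crop("t6",230,360,135,265,5,"t6c")
```

```text
[ 0.4508 -0.1304  0.018 ]
[ 0.4504 -0.3135  0.018 ]
```

View pics/t6c.png

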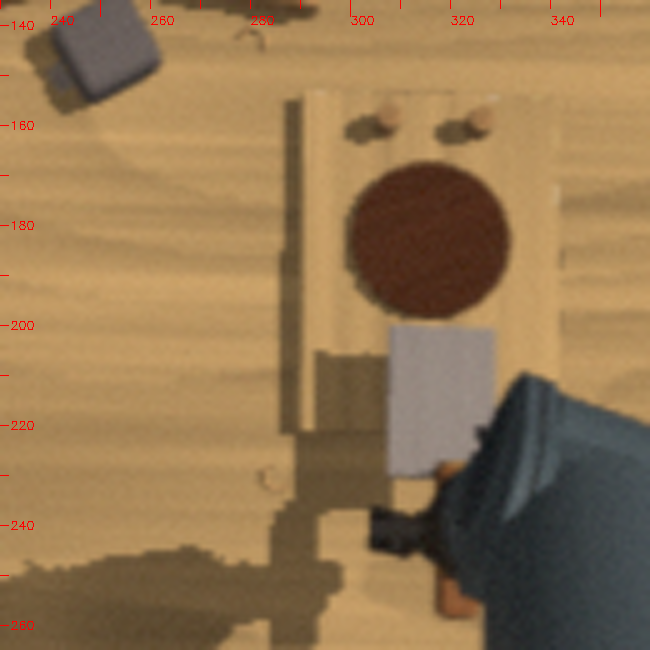

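Run:
```python
from h import *
d=load("t6")
for y in(.035,0,-.035): print(proj(d,[.5135,-.2215+y,.081]).round(1))
print("disc",onz(d,315.8,182.6,.028), "dowels",onz(d,308,156.5,.046),onz(d,326,157,.046), "tip",onz(d,308.2,199.5,.081),onz(d,329.3,200,.081))
```

```text
[307.5 199.5]
[318.2 199.8]
[328.8 200.1]
disc [ 0.58262712 -0.222781    0.028     ] dowels [ 0.66939559 -0.19306126  0.046     ] [ 0.66972246 -0.25507877  0.046     ] tip [ 0.51350276 -0.18873245  0.081     ] [ 0.51397587 -0.25803288  0.081     ]
```

Run:
```python
from h import *
goto([.371,-.223,.054],-.006,.012,sgn=-1)
```

```text
t 5.8 at [ 0.371  -0.2205  0.1089] F [ 0.3 -0.2 -3.3] g 0.262
shift cm [ 0.26  5.49 -0.  ] rotvec [-0.012 -0.    -0.001] sgn -1 q [ 0.59  0.38 -0.18  2.18  0.12  0.59 -1.26]
```

>>> servo_tool --increments '[[[0.26,1.5,0,-0.012,0,0,-1],[0.26,3,0,-0.012,0,0,-1],[0.26,4.5,0,-0.012,0,0,-1],[0.26,5.4,0,-0.012,0,0,-1],[0.26,5.4,0,-0.012,0,0,-1],[0.26,5.4,0,-0.012,0,0,-1],[0.26,5.4,0,-0.012,0,0,-1]]]'

```text
t: 6.5
tool_pos: [0.3716, -0.2244, 0.056]
ee_rot: [0.495, -0.501, 0.504, -0.5]
force: [-0.5, 0.5, -1.4]
gripper_width: 0.267
```

Run:
```python
from h import *
goto([.371,-.223,.0495],-.006,.012,sgn=-1)
```

```text
t 6.5 at [ 0.3716 -0.2244  0.056 ] F [-0.5  0.5 -1.4] g 0.267
shift cm [-0.14  0.65 -0.06] rotvec [-0.002 -0.002  0.   ] sgn -1 q [ 0.56  0.5  -0.15  2.19  0.16  0.47 -1.29]
```

>>> servo_tool --increments '[[[-0.12,0.3,0,0,0,0,-1],[-0.12,0.5,0,0,0,0,-1],[-0.12,0.6,0,0,0,0,-1],[-0.12,0.65,0,0,0,0,-1],[-0.12,0.65,0,0,0,0,-1],[-0.12,0.65,0,0,0,0,-1]]]'

```text
t: 7.1
tool_pos: [0.3711, -0.2232, 0.049]
ee_rot: [0.495, -0.501, 0.505, -0.499]
force: [-0.7, -0.3, -1.0]
gripper_width: 0.265
```

>>> servo_tool --increments '[[[0,0.05,0,0,0,0,-1],[0,0.1,0,0,0,0,-1],[0,0.1,0,0,0,0,-1],[0,0.1,0,0,0,0,-1]]]'

```text
t: 7.5
tool_pos: [0.3712, -0.2233, 0.0481]
ee_rot: [0.495, -0.501, 0.505, -0.499]
force: [-1.2, -0.8, 1.6]
gripper_width: 0.265
```

>>> servo_tool --increments '[[[0,-0.01,0.6,0,0,0,-1],[0,-0.01,1.2,0,0,0,-1],[0,-0.02,1.8,0,0,0,-1],[0,-0.03,2.4,0,0,0,-1],[0,-0.04,3,0,0,0,-1],[0,-0.04,3.4,0,0,0,-1],[0,-0.04,3.4,0,0,0,-1]]]'

```text
t: 8.2
tool_pos: [0.4063, -0.2234, 0.048]
ee_rot: [0.496, -0.501, 0.504, -0.5]
force: [1.1, -0.2, 0.7]
gripper_width: 0.266
```

Run:
```python
from h import *
goto([.45,-.223,.0485],-.006,.012,sgn=-1)
take("side","s7");crop("s7",210,350,110,230,5,"s7c")
```

```text
t 8.2 at [ 0.4063 -0.2234  0.048 ] F [ 1.1 -0.2  0.7] g 0.266
shift cm [-0.07 -0.09  4.37] rotvec [-0.003 -0.002  0.   ] sgn -1 q [ 0.52  0.55 -0.14  2.12  0.16  0.5  -1.32]
```

View pics/s7c.png

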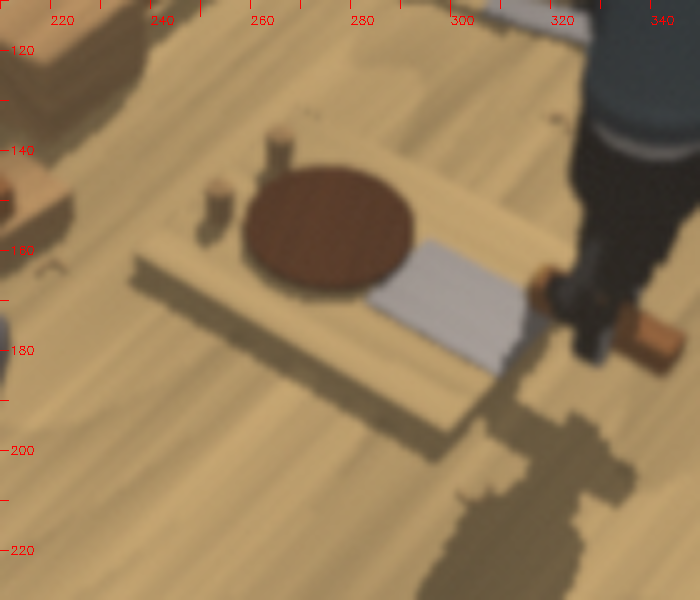

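>>> servo_tool --increments '[[[0,-0.01,0.6,0,0,0,-1],[0,-0.02,1.2,0,0,0,-1],[0,-0.02,1.8,0,0,0,-1],[0,-0.03,2.4,0,0,0,-1],[0,-0.04,3,0,0,0,-1],[0,-0.05,3.6,0,0,0,-1],[0,-0.05,4,0,0,0,-1],[0,-0.05,4,0,0,0,-1]]]'

```text
t: 9.05
tool_pos: [0.4463, -0.2237, 0.0481]
ee_rot: [0.496, -0.5, 0.504, -0.5]
force: [3.0, -0.3, 0.7]
gripper_width: 0.263
```

Run:
```python
from h import *
goto([.5,-.223,.0485],-.006,.012,sgn=-1)
take("side","s8");crop("s8",210,350,110,230,5,"s8c")
```

```text
t 9.05 at [ 0.4463 -0.2237  0.0481] F [ 3.  -0.3  0.7] g 0.263
shift cm [-0.11 -0.09  5.37] rotvec [-0.003 -0.002  0.   ] sgn -1 q [ 0.48  0.59 -0.14  2.03  0.16  0.54 -1.35]
```

View pics/s8c.png

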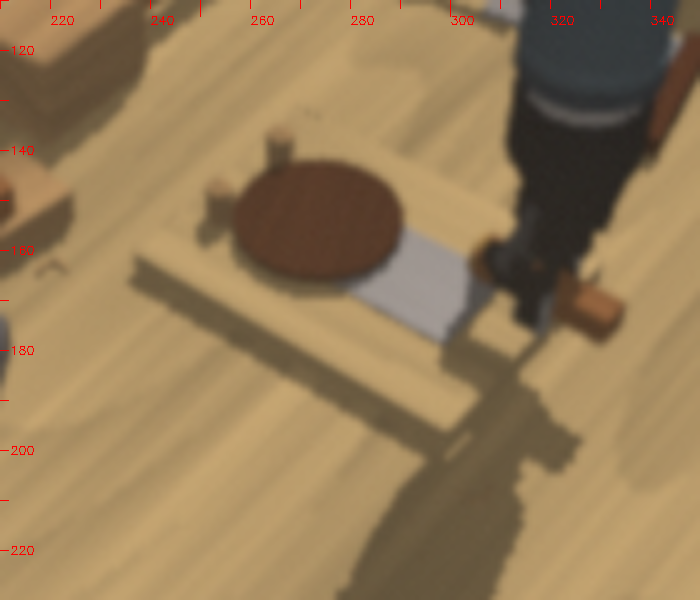

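>>> servo_tool --increments '[[[0,-0.01,0.6,0,0,0,-1],[0,-0.02,1.2,0,0,0,-1],[0,-0.03,1.8,0,0,0,-1],[0,-0.04,2.4,0,0,0,-1],[0,-0.05,3,0,0,0,-1],[0,-0.06,3.6,0,0,0,-1],[0,-0.07,4.2,0,0,0,-1],[0,-0.07,4.7,0,0,0,-1],[0,-0.07,5,0,0,0,-1],[0,-0.07,5,0,0,0,-1]]]'

```text
t: 10.1
tool_pos: [0.496, -0.2241, 0.0482]
ee_rot: [0.496, -0.5, 0.504, -0.5]
force: [0.7, 0.2, -0.3]
gripper_width: 0.263
```

Run:
```python
from h import *
goto([.51,-.223,.0485],-.006,.0,sgn=-1)
take("side","s9");crop("s9",210,350,110,230,5,"s9c")
take("wrist","w9");cv2.imwrite("pics/w9b.png",cv2.resize(cv2.imread("pics/w9.png")[:256],None,fx=1.5,fy=1.5))
```

```text
t 10.1 at [ 0.496  -0.2241  0.0482] F [ 0.7  0.2 -0.3] g 0.263
shift cm [-0.12 -0.04  1.4 ] rotvec [ 0.01  -0.002  0.   ] sgn -1 q [ 0.45  0.64 -0.14  1.92  0.15  0.61 -1.37]
```

View pics/s9c.png

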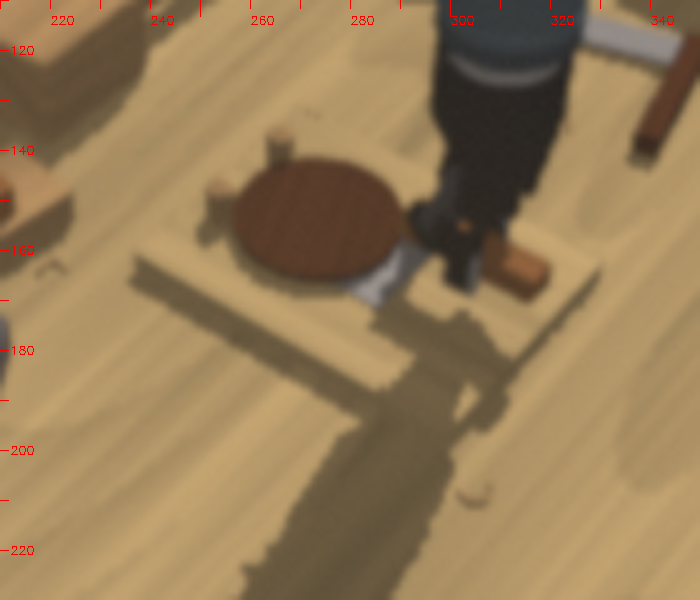

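View pics/w9b.png

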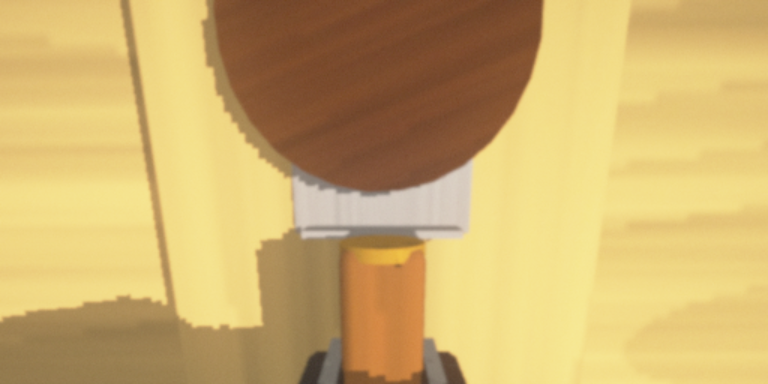

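>>> servo_tool --increments '[[[0,-0.01,0.4,0,0,0,-1],[0,-0.01,0.8,0,0,0,-1],[0,-0.02,1.1,0,0,0,-1],[0,-0.02,1.2,0,0,0,-1],[0,-0.02,1.2,0,0,0,-1]]]'

```text
t: 10.7
tool_pos: [0.5074, -0.2243, 0.0482]
ee_rot: [0.495, -0.501, 0.505, -0.499]
force: [0.8, -0.6, 0.7]
gripper_width: 0.265
```

Run:
```python
from h import *
goto([.51,-.223,.0485],-.006,-.0,sgn=-1)
take("wrist","w10");cv2.imwrite("pics/w10b.png",cv2.resize(cv2.imread("pics/w10.png")[:256],None,fx=1.5,fy=1.5))
```

```text
t 10.7 at [ 0.5074 -0.2243  0.0482] F [ 0.8 -0.6  0.7] g 0.265
shift cm [-0.13 -0.03  0.26] rotvec [ 0.011 -0.002  0.   ] sgn -1 q [ 0.44  0.65 -0.14  1.89  0.15  0.62 -1.37]
```

View pics/w10b.png

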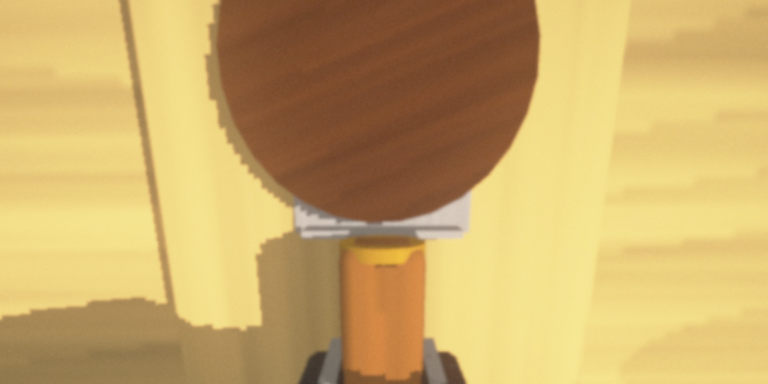

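>>> servo_tool --increments '[[[0,0,0.1,0,0,0,-1],[0,0,0.2,0,0,0,-1],[0,0,0.3,0,0,0,-1],[0,0,0.3,0,0,0,-1]]]'

```text
t: 11.15
tool_pos: [0.5095, -0.2243, 0.0481]
ee_rot: [0.495, -0.501, 0.505, -0.499]
force: [-2.2, 0.3, 3.4]
gripper_width: 0.264
```

Run:
```python
from h import *
goto([.51,-.223,.12],-.006,-.05,sgn=-1)
take("wrist","w11");cv2.imwrite("pics/w11b.png",cv2.resize(cv2.imread("pics/w11.png")[:256],None,fx=1.5,fy=1.5))
```

```text
t 11.15 at [ 0.5095 -0.2243  0.0481] F [-2.2  0.3  3.4] g 0.264
shift cm [-0.13 -7.19 -0.04] rotvec [ 0.062 -0.002  0.   ] sgn -1 q [ 0.44  0.65 -0.14  1.88  0.15  0.63 -1.37]
```

View pics/w11b.png

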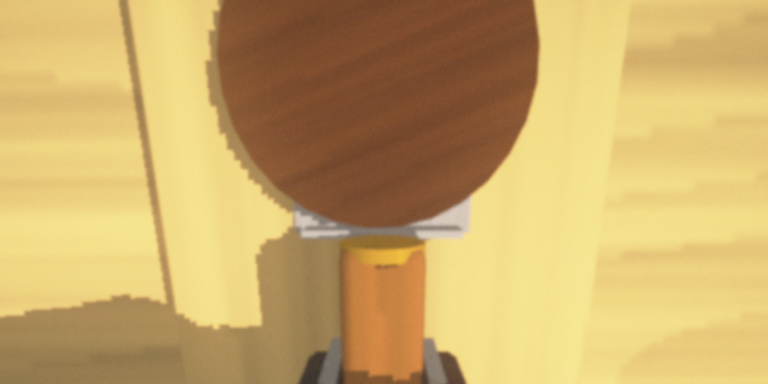

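>>> servo_tool --increments '[[[0,-0.1,-0.05,0.015,0,0,-1],[0,-0.3,-0.1,0.03,0,0,-1],[0,-0.6,-0.15,0.05,0,0,-1],[0,-1,-0.2,0.062,0,0,-1],[0,-1.6,-0.2,0.07,0,0,-1],[0,-2.3,-0.2,0.08,0,0,-1],[0,-3.0,-0.2,0.08,0,0,-1],[0,-3.3,-0.2,0.08,0,0,-1],[0,-3.3,-0.2,0.08,0,0,-1]]]'

```text
t: 12.1
tool_pos: [0.509, -0.2244, 0.082]
ee_rot: [-0.515, 0.48, -0.484, 0.52]
force: [-1.0, -0.3, -3.1]
gripper_width: 0.262
```

Run:
```python
from h import *
goto([.51,-.223,.12],-.006,-.05,sgn=-1)
take("side","s12");crop("s12",200,360,90,230,4,"s12c")
take("wrist","w12");cv2.imwrite("pics/w12b.png",cv2.resize(cv2.imread("pics/w12.png")[:256],None,fx=1.5,fy=1.5))
```

```text
t 12.1 at [ 0.509  -0.2244  0.082 ] F [-1.  -0.3 -3.1] g 0.262
shift cm [-0.14 -3.78  0.36] rotvec [-0.02  -0.002  0.001] sgn -1 q [ 0.48  0.57 -0.17  1.94  0.13  0.58 -1.34]
```

View pics/w12b.png

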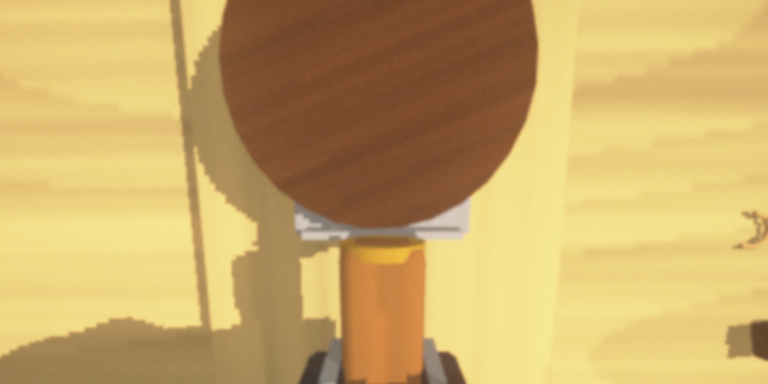

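View pics/s12c.png

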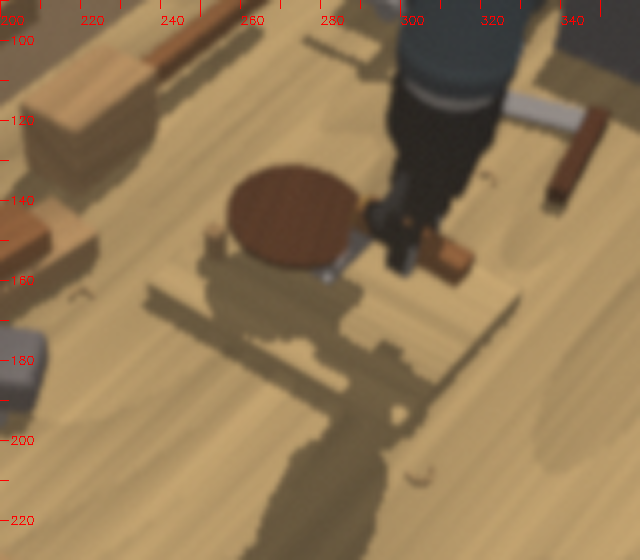

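>>> servo_tool --increments '[[[0,-0.5,0,0,0,0,-1],[0,-1.5,-0.3,0,0,0,-1],[0,-2.8,-0.8,0,0,0,-1],[-0.3,-4.2,-1.3,0,0,0,-1],[-0.8,-5.6,-1.8,0,0,0,-1],[-1.8,-7,-2.3,0,0,0,-1],[-3.2,-8.4,-2.8,0,0,0,-1],[-5.0,-9.6,-3.2,0,0,0,-1],[-7,-10.4,-3.5,0,0,0,-1],[-9,-10.8,-3.6,0,0,0,-1]]]'

```text
t: 13.2
tool_pos: [0.4653, -0.1336, 0.1882]
ee_rot: [-0.515, 0.48, -0.484, 0.52]
force: [0.8, 0.2, -4.3]
gripper_width: 0.262
```

>>> servo_tool --increments '[[[-2,0,0,0,0,0,-1],[-4,0,0,0,0,0,-1],[-6,0,0,0,0,0,-1],[-8,0,0,0,0,0,-1],[-10,0,0,0,0,0,-1],[-12,0,0,0,0,0,-1],[-13.5,0,0,0,0,0,-1],[-14.5,0,0,0,0,0,-1],[-15,0,0,0,0,0,-1],[-15,0,0,0,0,0,-1]]]'

```text
t: 14.2
tool_pos: [0.4669, 0.0162, 0.1868]
ee_rot: [-0.515, 0.481, -0.484, 0.519]
force: [0.5, -0.0, -2.8]
gripper_width: 0.261
```

Run:
```python
from h import *
take("wrist","w13");take("top","t13"); goto([.51,.18,.12],0.1,-.07,sgn=-1)
crop("t13",140,340,120,270,4,"t13c")
```

```text
t 14.3 at [0.4669 0.0152 0.1865] F [-0.1 -0.6 -3.3] g 0.263
shift cm [-16.52   6.92   3.69] rotvec [ 0.001 -0.109  0.008] sgn -1 q [ 0.12  0.27 -0.3   2.09  0.14  0.73 -1.84]
```

View pics/w13.png

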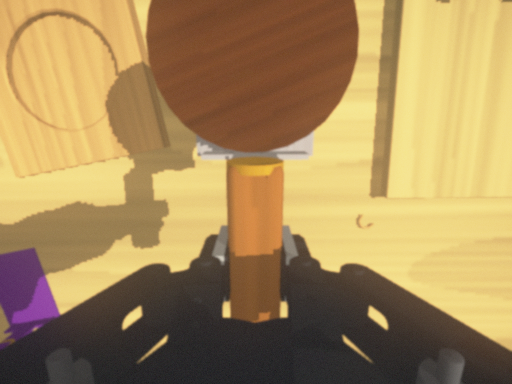

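View pics/t13c.png

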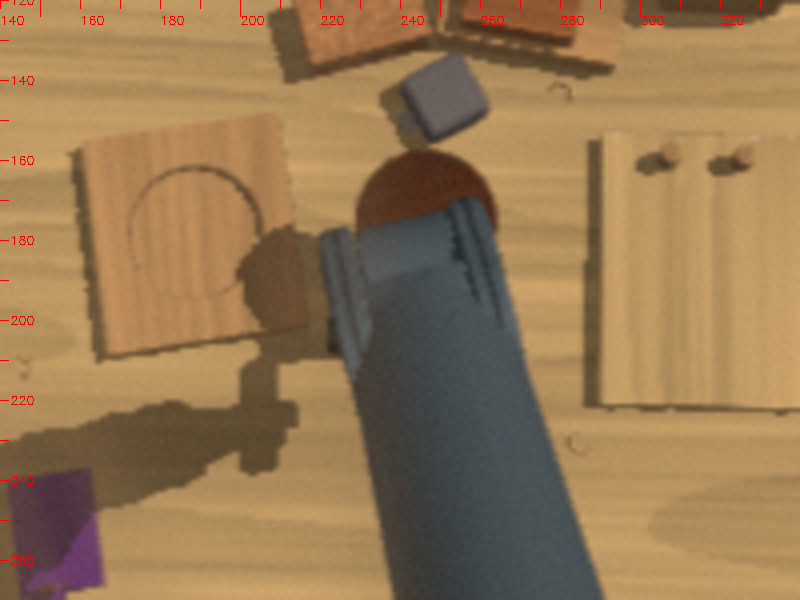

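Run:
```python
from h import *
crop("w13",0,180,0,185,4,"w13c")
```

```text
(no output)
```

View pics/w13c.png

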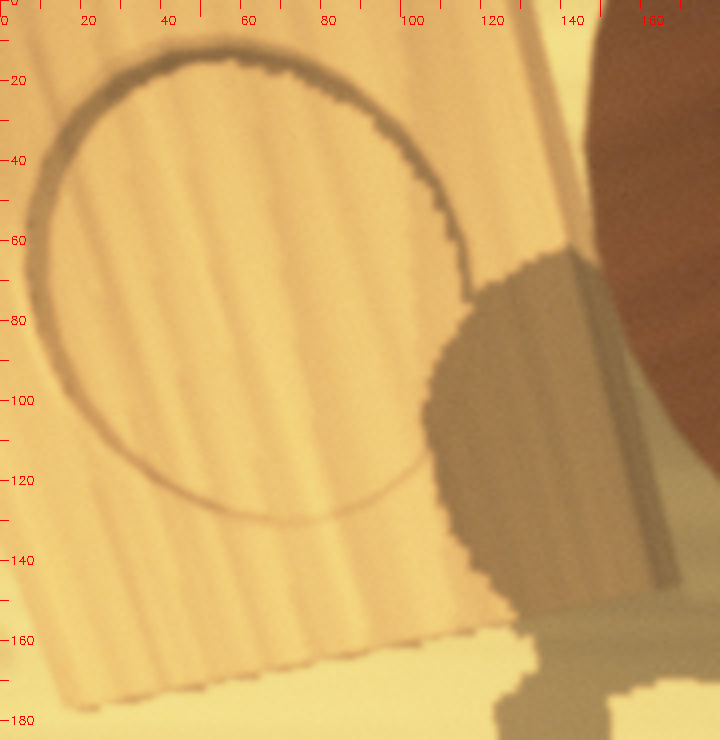

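```bash
cat > m.py <<'E'
from h import *
from scipy.optimize import least_squares
w=load("w13")
P=[(6.3,66),(52.5,11.3),(21.3,26.3),(110,45),(71.3,130.8),(25,106.3),(106.3,113.8),(87.5,21)]
X=np.array([onz(w,u,v,.024)[:2] for u,v in P])
o=least_squares(lambda c:np.linalg.norm(X-c[:2],axis=1)-c[2],[.58,.21,.06]); print(o.x.round(4),(o.fun*1000).round(1))
# disc on blade: predict silhouette for lateral offset
s,R=state(); Rm=R.as_matrix(); lx=Rm[:,2]; lz=-Rm[:,1]; ly=-Rm[:,0]
org=s["tool_pos"]+lx*.0975-lz*.0296
def cyl(xc,yc):
    a=np.linspace(0,2*np.pi,200); out=[]
    c=org+lx*xc+ly*yc+lz*.012
    return np.array([proj(w,c+.055*(np.cos(t)*lx+np.sin(t)*ly)) for t in a])
for xc,yc in((.003,0),(.003,.002),(.006,.002)):
    q=cyl(xc,yc); print(xc,yc,"u",q[:,0].min().round(1),q[:,0].max().round(1),"v",q[:,1].max().round(1))
print("lip",[proj(w,org+lx*-.055+ly*y+lz*.016).round(1) for y in(-.03,.03)],"pitch",np.degrees(np.arcsin(-lx[2])),"roll",ly[2])
E
python3 m.py
python3 - <<'E'
import sys; sys.path.insert(0,'.')
from h import *
crop("w13",130,370,0,170,3,"w13d")
E
```

```text
[0.5872 0.2116 0.0572] [ 0.9  0.2 -0.4 -0.2  1.1 -1.3 -0.4  0.1]
0.003 0 u 149.1 363.4 v 152.7
0.003 0.002 u 145.2 359.5 v 152.7
0.006 0.002 u 144.6 360.1 v 147.4
lip [array([309.9, 159.1]), array([202.2, 159. ])] pitch -3.9493890155915676 roll -0.0005209965415275408
```

View pics/w13d.png

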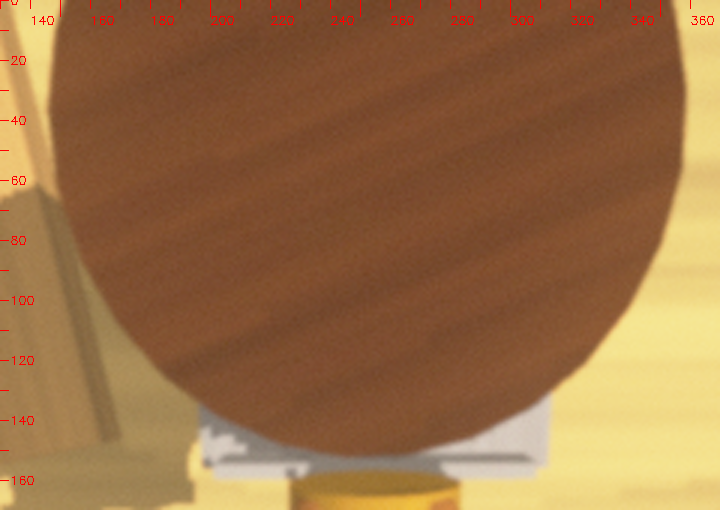

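```bash
cat >> h.py <<'E'
C=np.array([.587,.2118,.014])
def place(al,fx,fz,yaw=.25,back=0.,lat=.0015):
    """disc front bottom edge at fx (along yaw) fz above floor, blade withdrawn by back along its axis"""
    L=Rn.from_euler("ZYX",[yaw,al,0]).as_matrix(); lx,ly,lz=L.T
    u=np.array([np.cos(yaw),np.sin(yaw),0])
    F=C+u*fx+np.array([0,0,fz])
    tcp=F-lx*.050-lx*(.1005+back)-ly*lat+lz*.0276
    print("target",tcp.round(4)); goto(tcp,yaw,al,sgn=-1)
E
python3 - <<'E'
from h import *
place(0,.049,.07); place(.18,.0482,.003)
E
```

```text
target [0.489  0.1852 0.1116]
t 14.3 at [0.4669 0.0152 0.1865] F [-0.1 -0.6 -3.3] g 0.263
shift cm [-17.02   7.61   1.54] rotvec [-0.068 -0.259  0.009] sgn -1 q [ 0.12  0.27 -0.3   2.09  0.14  0.73 -1.84]
target [0.4954 0.1869 0.0711]
t 14.3 at [0.4669 0.0152 0.1865] F [-0.1 -0.6 -3.3] g 0.263
shift cm [-17.19  11.69   1.89] rotvec [-0.247 -0.259 -0.014] sgn -1 q [ 0.12  0.27 -0.3   2.09  0.14  0.73 -1.84]
```

>>> servo_tool --increments '[[[-0.5,0,0,0,-0.01,0,-1],[-1.5,0.2,0.1,0,-0.03,0,-1],[-3.0,0.5,0.3,-0.01,-0.06,0,-1],[-5,0.9,0.5,-0.02,-0.09,0,-1],[-7,1.3,0.7,-0.03,-0.12,0,-1],[-9,1.7,0.9,-0.03,-0.15,0.005,-1],[-11,2.1,1.1,-0.04,-0.18,0.005,-1],[-13,2.5,1.3,-0.04,-0.21,0.008,-1],[-14.7,2.9,1.4,-0.05,-0.23,0.008,-1],[-16,3.2,1.5,-0.05,-0.25,0.008,-1]]]'

```text
t: 15.3
tool_pos: [0.4854, 0.178, 0.1551]
ee_rot: [0.562, -0.553, 0.431, -0.44]
force: [0.5, 1.0, -3.4]
gripper_width: 0.266
```

>>> servo_tool --increments '[[[-0.7,0.3,0,0,-0.005,0,-1],[-1,0.5,0,0,-0.01,0,-1],[-1,0.6,0,0,-0.01,0,-1],[-1,0.6,0,0,-0.01,0,-1]]]'

```text
t: 15.7
tool_pos: [0.4831, 0.1847, 0.1494]
ee_rot: [0.563, -0.554, 0.429, -0.438]
force: [1.0, 0.2, -3.3]
gripper_width: 0.261
```

Run:
```python
from h import *
take("wrist","w14");take("top","t14");take("side","s14"); 
crop("t14",140,340,120,270,4,"t14c")
crop("s14",90,290,150,310,4,"s14c")
place(0.1,.049,.03);place(.18,.0482,.003)
```

```text
target [0.4924 0.1861 0.0865]
t 15.85 at [0.4834 0.1849 0.1497] F [-0.1 -1.3 -3.3] g 0.263
shift cm [0.08 6.33 0.79] rotvec [-0.118  0.001  0.004] sgn -1 q [-0.15  0.44 -0.38  1.95  0.24  0.77 -1.99]
target [0.4954 0.1869 0.0711]
t 15.85 at [0.4834 0.1849 0.1497] F [-0.1 -1.3 -3.3] g 0.263
shift cm [0.08 7.88 1.07] rotvec [-0.198  0.     0.004] sgn -1 q [-0.15  0.44 -0.38  1.95  0.24  0.77 -1.99]
```

View pics/w14.png

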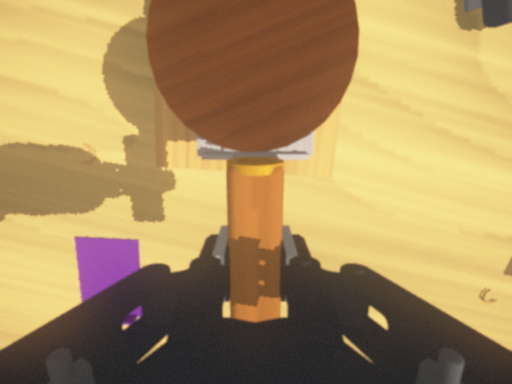

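View pics/s14c.png

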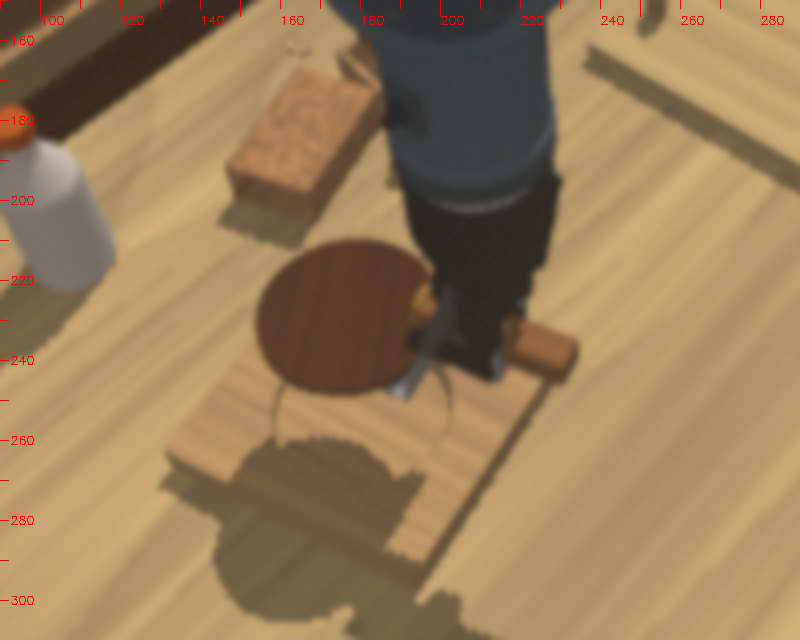

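>>> servo_tool --increments '[[[0,0.4,0,-0.01,0,0,-1],[0,1.2,0.1,-0.02,0,0,-1],[0,2.2,0.25,-0.04,0,0,-1],[0.05,3.3,0.4,-0.06,0,0,-1],[0.08,4.4,0.55,-0.08,0,0.002,-1],[0.08,5.4,0.7,-0.1,0,0.004,-1],[0.08,6,0.79,-0.118,0,0.004,-1],[0.08,6.3,0.79,-0.118,0,0.004,-1],[0.08,6.3,0.79,-0.118,0,0.004,-1]]]'

```text
t: 16.75
tool_pos: [0.492, 0.187, 0.0862]
ee_rot: [-0.53, 0.586, -0.455, 0.411]
force: [-1.6, 0.0, -3.0]
gripper_width: 0.263
```

Run:
```python
from h import *
take("wrist","w15");take("side","s15"); 
crop("w15",130,370,0,170,3,"w15d")
crop("s15",90,290,150,310,4,"s15c")
place(.18,.0482,.003)
```

```text
target [0.4954 0.1869 0.0711]
t 16.85 at [0.4922 0.187  0.087 ] F [ 0.  -0.2 -2.5] g 0.264
shift cm [0.1  1.55 0.46] rotvec [-0.081  0.002 -0.001] sgn -1 q [-0.17  0.61 -0.36  1.86  0.25  0.81 -1.97]
```

View pics/w15d.png

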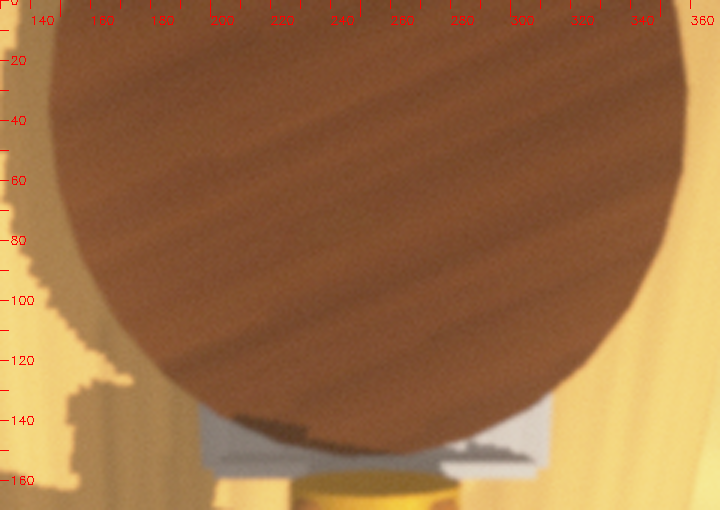

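View pics/s15c.png

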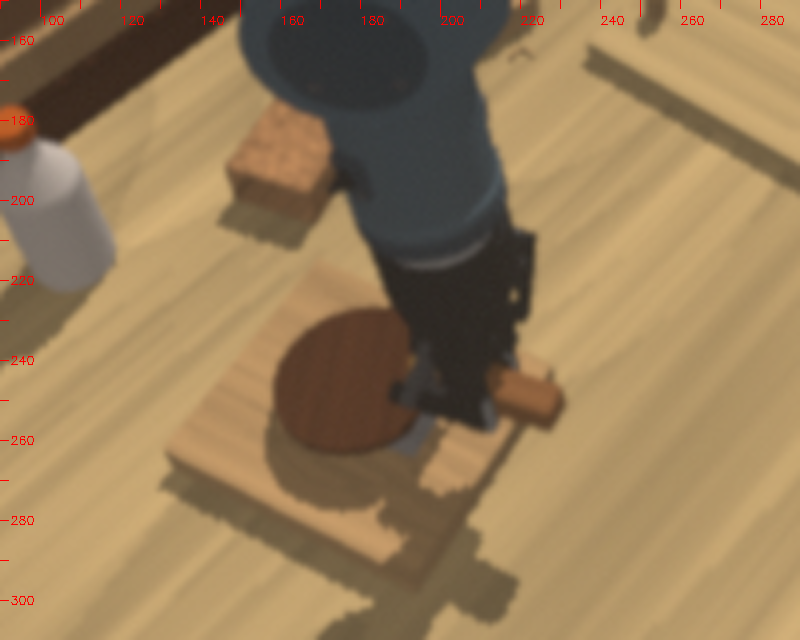

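>>> servo_tool --increments '[[[0.02,0.3,0.1,-0.015,0,0,-1],[0.05,0.6,0.18,-0.03,0,0,-1],[0.08,0.9,0.26,-0.045,0,0,-1],[0.1,1.2,0.35,-0.06,0,0,-1],[0.1,1.4,0.42,-0.075,0,0,-1],[0.1,1.55,0.46,-0.081,0,0,-1],[0.1,1.55,0.46,-0.081,0,0,-1]]]'

```text
t: 17.55
tool_pos: [0.4954, 0.1868, 0.0704]
ee_rot: [-0.506, 0.607, -0.471, 0.392]
force: [-0.5, -0.1, -2.5]
gripper_width: 0.26
```

Run:
```python
from h import *
take("wrist","w16");take("side","s16"); 
crop("w16",130,370,0,170,3,"w16d")
crop("s16",110,260,190,300,5,"s16c")
place(.18,.0482,.003);place(.3,.0482,.003);place(.42,.0482,.003)
```

```text
target [0.4954 0.1869 0.0711]
t 17.65 at [0.4953 0.1868 0.0708] F [-0.5 -1.1 -3.1] g 0.262
shift cm [-0.01 -0.03  0.01] rotvec [ 0.001  0.002 -0.001] sgn -1 q [-0.16  0.69 -0.36  1.79  0.24  0.89 -1.95]
target [0.5027 0.1887 0.0878]
t 17.65 at [0.4953 0.1868 0.0708] F [-0.5 -1.1 -3.1] g 0.262
shift cm [-0.01 -1.82  0.44] rotvec [-0.119  0.002 -0.   ] sgn -1 q [-0.16  0.69 -0.36  1.79  0.24  0.89 -1.95]
target [0.5118 0.1911 0.1036]
t 17.65 at [0.4953 0.1868 0.0708] F [-0.5 -1.1 -3.1] g 0.262
shift cm [-0.01 -3.53  1.09] rotvec [-0.239  0.002 -0.   ] sgn -1 q [-0.16  0.69 -0.36  1.79  0.24  0.89 -1.95]
```

View pics/w16d.png

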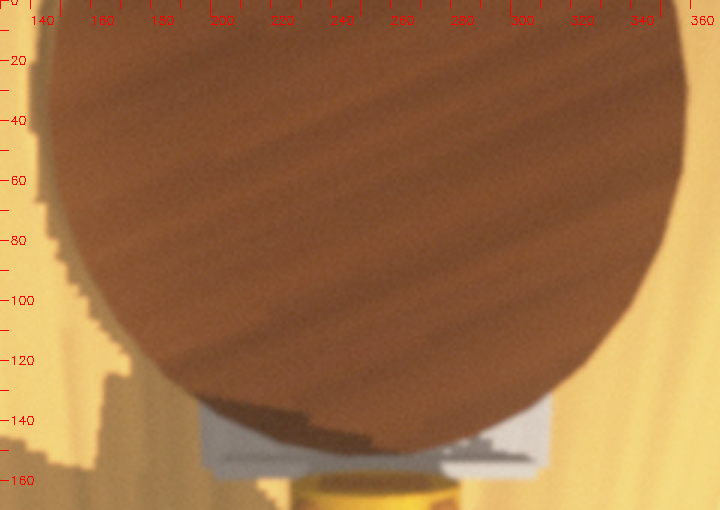

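View pics/s16c.png

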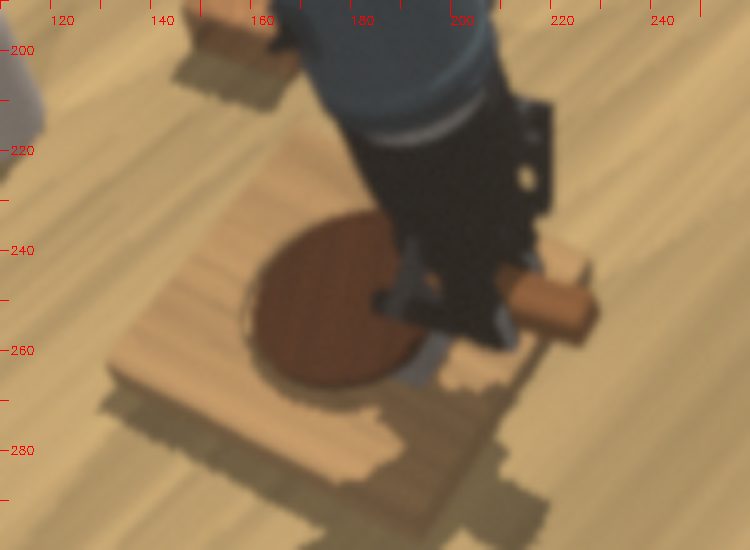

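>>> servo_tool --increments '[[[0,-0.6,0.13,-0.04,0,0,-1],[0,-1.2,0.28,-0.08,0,0,-1],[0,-1.82,0.44,-0.12,0,0,-1],[0,-2.4,0.64,-0.16,0,0,-1],[0,-3,0.86,-0.2,0,0,-1],[0,-3.53,1.09,-0.24,0,0,-1],[0,-3.53,1.09,-0.24,0,0,-1],[0,-3.53,1.09,-0.24,0,0,-1]]]'

```text
t: 18.45
tool_pos: [0.5118, 0.191, 0.1033]
ee_rot: [-0.43, 0.663, -0.514, 0.333]
force: [0.3, 0.3, -3.2]
gripper_width: 0.265
```

Run:
```python
from h import *
take("wrist","w17");take("side","s17"); 
crop("w17",130,370,0,170,3,"w17d")
crop("s17",110,260,190,300,5,"s17c")
place(.42,.0482,.003)
```

```text
target [0.5118 0.1911 0.1036]
t 18.55 at [0.5114 0.1908 0.1035] F [-0.2  0.7 -4.1] g 0.262
shift cm [-0.01 -0.03  0.04] rotvec [0.    0.002 0.   ] sgn -1 q [-0.17  0.8  -0.36  1.52  0.17  1.27 -1.88]
```

View pics/w17d.png

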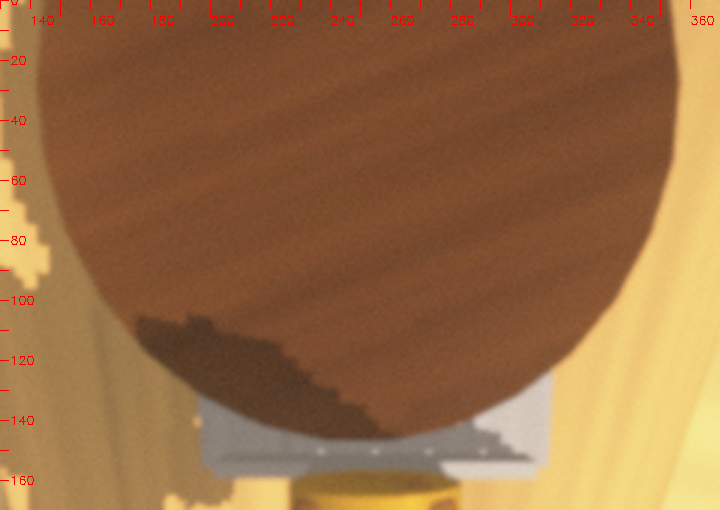

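View pics/s17c.png

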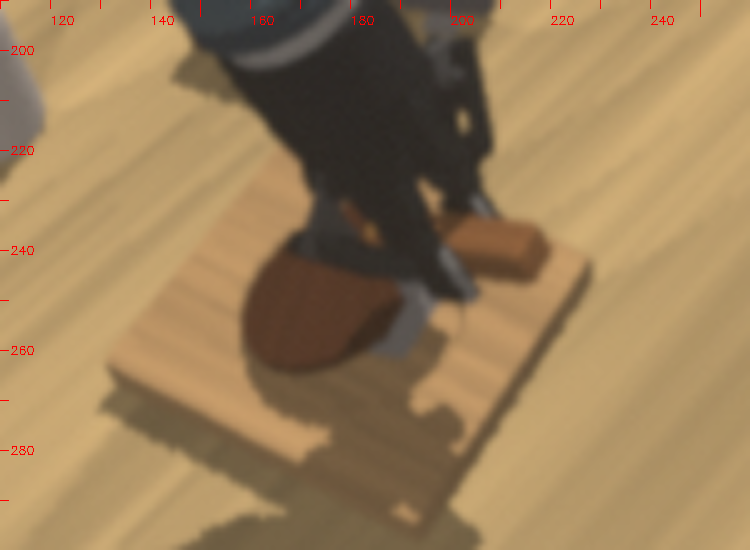

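>>> servo_tool --increments '[[[0,0.09,0.0,0,0,0,-1],[0,0.18,0,0,0,0,-1],[0,0.18,-0.3,0,0,0,-1],[0,0.18,-0.8,0,0,0,-1],[0,0.18,-1.4,0,0,0,-1],[0,0.18,-2,0,0,0,-1],[0,0.18,-2.5,0,0,0,-1],[0,0.18,-3,0,0,0,-1],[0,0.18,-3,0,0,0,-1]]]'

```text
t: 19.45
tool_pos: [0.4842, 0.1838, 0.1146]
ee_rot: [-0.43, 0.663, -0.514, 0.333]
force: [0.1, 0.6, -1.7]
gripper_width: 0.261
```

Run:
```python
from h import *
take("wrist","w18");take("side","s18"); 
crop("s18",110,260,190,300,5,"s18c")
place(.42,.0482,.003)
```

```text
target [0.5118 0.1911 0.1036]
t 19.55 at [0.4847 0.1839 0.1143] F [-0.1  0.  -2.2] g 0.265
shift cm [-0.02 -0.17  3.  ] rotvec [ 0.     0.002 -0.   ] sgn -1 q [-0.16  0.75 -0.37  1.6   0.16  1.25 -1.89]
```

View pics/w18.png

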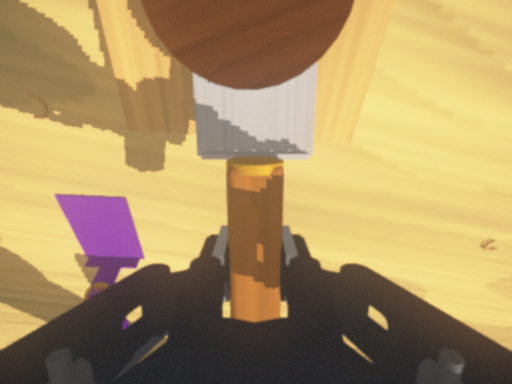

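View pics/s18c.png

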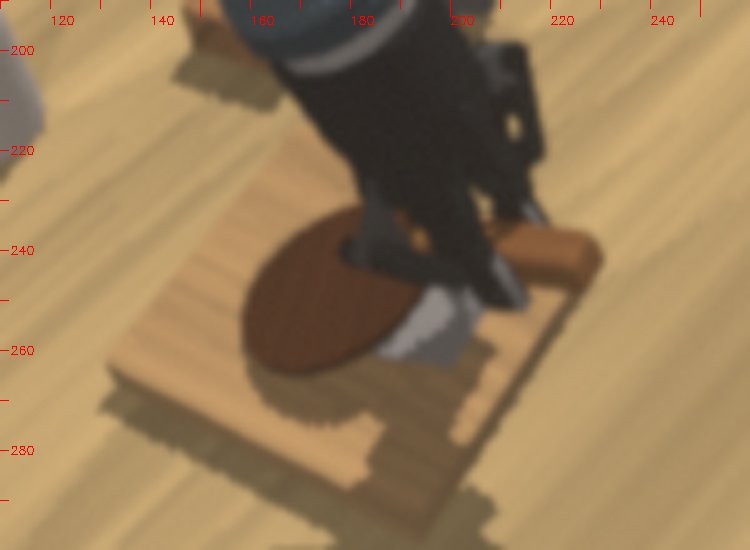

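>>> servo_tool --increments '[[[0,0,-0.4,0,0,0,-1],[0,0,-1,0,0,0,-1],[0,0,-1.6,0,0,0,-1],[0,0,-2.2,0,0,0,-1],[0,0,-2.8,0,0,0,-1],[0,0,-3.4,0,0,0,-1],[0,0,-4,0,0,0,-1],[0,0,-4,0,0,0,-1]]]'

```text
t: 20.35
tool_pos: [0.4486, 0.1747, 0.1309]
ee_rot: [-0.43, 0.663, -0.514, 0.333]
force: [0.1, 0.5, -2.8]
gripper_width: 0.262
```

Run:
```python
from h import *
take("wrist","w19");take("side","s19"); 
crop("s19",110,260,190,300,5,"s19c")
place(.42,.0482,.003)
```

```text
target [0.5118 0.1911 0.1036]
t 20.45 at [0.4493 0.1748 0.1306] F [ 0.2  0.1 -2.1] g 0.264
shift cm [-0.01 -0.16  7.  ] rotvec [0.    0.002 0.   ] sgn -1 q [-0.14  0.68 -0.39  1.7   0.14  1.22 -1.9 ]
```

View pics/w19.png

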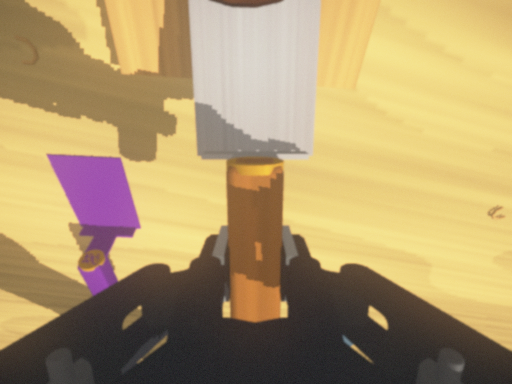

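View pics/s19c.png

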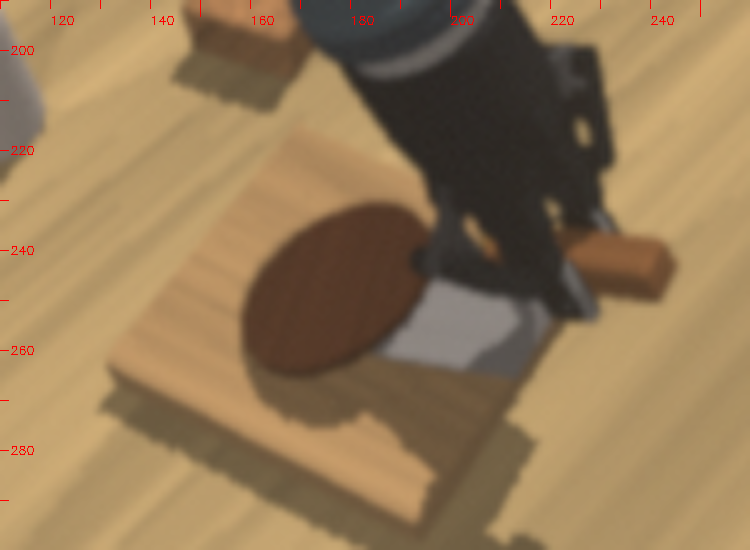

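>>> servo_tool --increments '[[[0,0.4,-0.16,0,0,0,-1],[0,0.8,-0.32,0,0,0,-1],[0,1.2,-0.48,0,0,0,-1],[0,1.6,-0.64,0,0,0,-1],[0,2.0,-0.8,0,0,0,-1],[0,2.4,-0.95,0,0,0,-1],[0,2.52,-1,0,0,0,-1],[0,2.52,-1,0,0,0,-1]]]'

```text
t: 21.25
tool_pos: [0.4302, 0.1699, 0.1115]
ee_rot: [-0.43, 0.663, -0.514, 0.333]
force: [-0.6, -0.2, -3.1]
gripper_width: 0.264
```

Run:
```python
from h import *
take("wrist","w20");take("side","s20"); 
crop("s20",110,260,190,300,5,"s20c")
place(.42,.0482,.003)
```

```text
target [0.5118 0.1911 0.1036]
t 21.35 at [0.4306 0.1701 0.1117] F [-0.8 -0.2 -3.1] g 0.263
shift cm [-0.01 -2.69  7.99] rotvec [ 0.001  0.002 -0.   ] sgn -1 q [-0.14  0.68 -0.39  1.76  0.15  1.16 -1.91]
```

View pics/s20c.png

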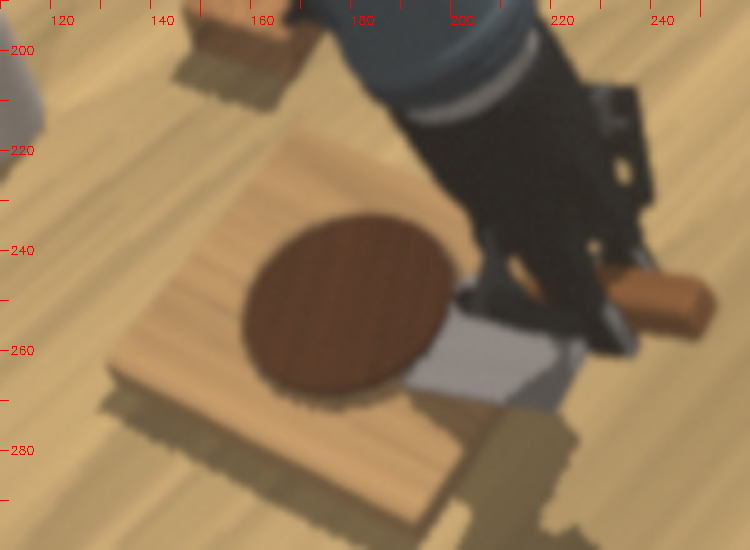

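>>> servo_tool --increments '[[[0,0.3,-0.8,0,0,0,-1],[0,0.8,-2,0,0,0,-1],[0,1.25,-3,0,0,0,-1],[0,1.25,-3.3,0,0,0,-1],[0,0.5,-3.3,0,0,0,-1],[0,0,-3.3,0,0,0,-1]]]'

```text
t: 21.95
tool_pos: [0.4024, 0.1628, 0.1259]
ee_rot: [-0.431, 0.663, -0.514, 0.333]
force: [0.4, -0.1, -2.0]
gripper_width: 0.262
```

Run:
```python
from h import *
take("wrist","w21");take("side","s21"); 
crop("s21",110,260,190,300,5,"s21c")
goto([.43,.03,.11],.085,0,sgn=-1)
```

```text
t 22.05 at [0.4029 0.1631 0.1259] F [-0.3 -0.1 -2. ] g 0.266
shift cm [1.357e+01 1.720e+00 1.000e-02] rotvec [0.417 0.164 0.034] sgn -1 q [-0.13  0.62 -0.4   1.83  0.13  1.15 -1.91]
```

View pics/s21c.png

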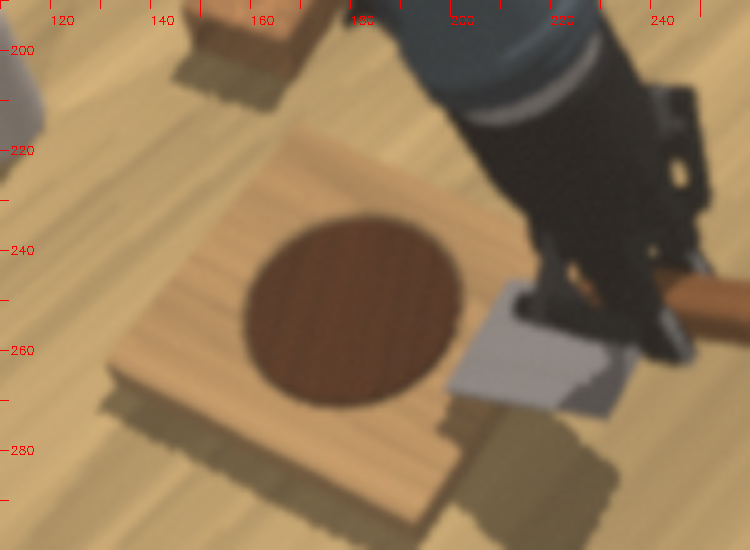

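View pics/w21.png

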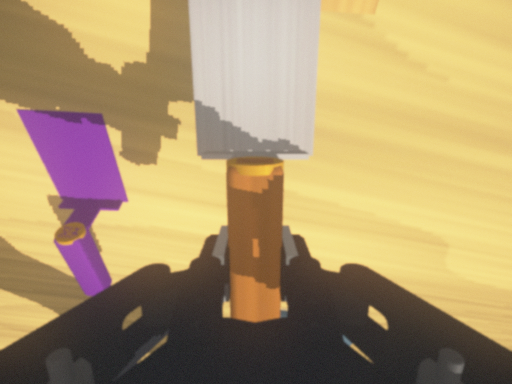

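Run:
```python
from h import *
goto([.422,-.02,.12],.085,0.002,sgn=-1)
```

```text
t 22.05 at [0.4029 0.1631 0.1259] F [-0.3 -0.1 -2. ] g 0.266
shift cm [18.21  1.62 -2.24] rotvec [0.415 0.164 0.034] sgn -1 q [-0.13  0.62 -0.4   1.83  0.13  1.15 -1.91]
```

>>> servo_tool --increments '[[[0.5,-1.5,-0.2,0.06,0,0,-1],[2,-2,-0.5,0.12,0.02,0.01,-1],[4.5,-2,-0.8,0.2,0.05,0.015,-1],[7.5,-1.5,-1.1,0.28,0.08,0.02,-1],[10.5,-0.5,-1.4,0.34,0.11,0.03,-1],[13.5,0.5,-1.7,0.4,0.14,0.034,-1],[16,1.2,-2,0.415,0.164,0.034,-1],[17.7,1.6,-2.2,0.415,0.164,0.034,-1],[18.2,1.6,-2.24,0.415,0.164,0.034,-1],[18.2,1.6,-2.24,0.415,0.164,0.034,-1]]]'

```text
t: 23.05
tool_pos: [0.421, -0.0206, 0.1197]
ee_rot: [-0.519, 0.522, -0.479, 0.478]
force: [-0.2, 0.2, -2.6]
gripper_width: 0.263
```

Run:
```python
from h import *
take("side","s22"); crop("s22",110,340,140,300,3,"s22c")
goto([.422,-.02,.032],.085,0.002,sgn=-1)
```

```text
t 23.1 at [ 0.4211 -0.0198  0.1197] F [ 0.3  0.3 -2.6] g 0.267
shift cm [0.03 8.77 0.12] rotvec [0.002 0.001 0.   ] sgn -1 q [ 0.21  0.36 -0.31  2.19  0.19  0.62 -1.72]
```

View pics/s22c.png

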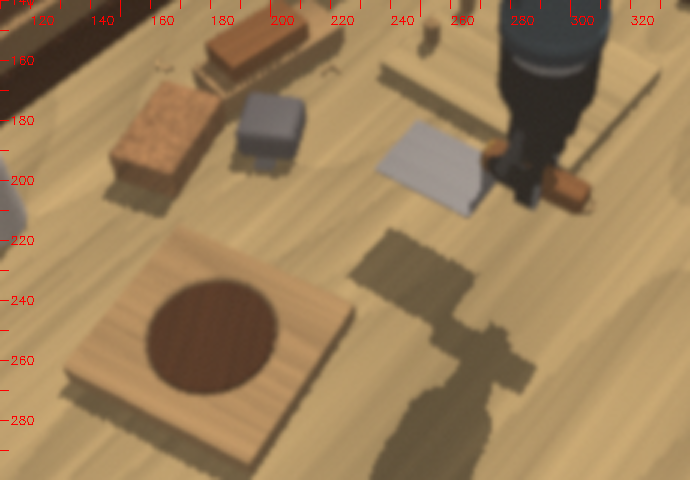

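Disc sits in the recess (centre at about (181,253) in the side picture). Lowering the lifter to the bench.

>>> servo_tool --increments '[[[0,1.5,0.1,0,0,0,-1],[0,3.5,0.1,0,0,0,-1],[0,5.5,0.1,0,0,0,-1],[0,7.2,0.1,0,0,0,-1],[0,8.2,0.1,0,0,0,-1],[0,8.7,0.1,0,0,0,-1],[0,8.9,0.1,0,0,0,-1],[0,8.95,0.1,0,0,0,-1],[0,8.95,0.1,0,0,0,-1]]]'

```text
t: 24.0
tool_pos: [0.4216, -0.0204, 0.0305]
ee_rot: [-0.52, 0.522, -0.479, 0.477]
force: [0.1, 0.2, -1.6]
gripper_width: 0.264
```

>>> servo_tool --increments '[[[0,0.08,0,0,0,0,-1],[0,0.1,0,0,0,0,-1],[0,0.1,0,0,0,0,-1],[0,0.1,0,0,0,0,-1]]]'

```text
t: 24.4
tool_pos: [0.4216, -0.0206, 0.0297]
ee_rot: [-0.52, 0.522, -0.479, 0.478]
force: [-2.5, -0.9, 7.5]
gripper_width: 0.268
```

>>> servo_tool --increments '[[[0,0,0,0,0,0,0],[0,0,0,0,0,0,0.5],[0,0,0,0,0,0,1],[0,0,0,0,0,0,1],[0,0,0,0,0,0,1],[0,0,0,0,0,0,1],[0,0,0,0,0,0,1]]]'

```text
t: 25.1
tool_pos: [0.4211, -0.0205, 0.0289]
ee_rot: [-0.52, 0.522, -0.479, 0.477]
force: [-0.2, 0.6, 0.4]
gripper_width: 1.002
```

>>> servo_tool --increments '[[[0,-1,0,0,0,0,1],[0,-3,0,0,0,0,1],[0,-6,0,0,0,0,1],[0,-10,0,0,0,0,1],[0,-14,0,0,0,0,1],[0,-16,0,0,0,0,1],[0,-16,0,0,0,0,1]]]'

```text
t: 25.8
tool_pos: [0.4239, -0.0204, 0.1923]
ee_rot: [0.521, -0.521, 0.477, -0.479]
force: [0.4, -0.8, 0.1]
gripper_width: 0.997
```

Run:
```python
from h import *
take("side","s23"); crop("s23",110,340,140,300,3,"s23c"); take("wrist","w23")
goto([.587,.213,.12],.25,0,sgn=-1)
```

```text
t 25.9 at [ 0.4217 -0.0205  0.1892] F [-0.4  0.1 -0.7] g 1.001
shift cm [-21.86   6.83  18.49] rotvec [ 0.004 -0.165  0.001] sgn -1 q [ 0.26  0.24 -0.36  2.13  0.12  0.8  -1.66]
```

View pics/s23c.png

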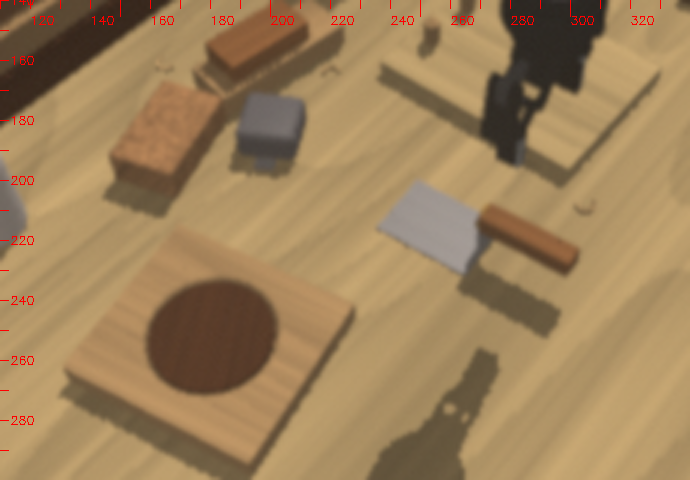

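View pics/w23.png

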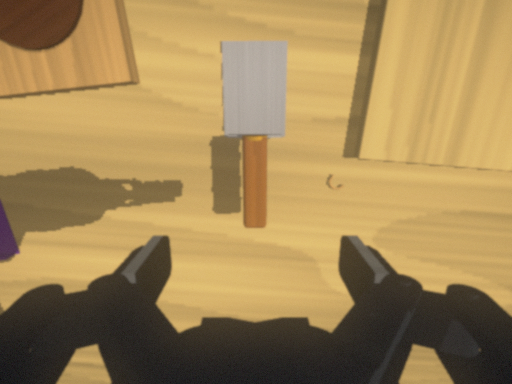

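>>> servo_tool --increments '[[[-3,0,1.5,0,-0.02,0,-1],[-7,0,3,0,-0.05,0,-1],[-11,0,4.5,0,-0.08,0,-1],[-15,0,6,0,-0.11,0,-1],[-19,0,8,0,-0.14,0,-1],[-21.5,0,9,0,-0.165,0,-1],[-22,0,9,0,-0.165,0,-1],[-22,0,9,0,-0.165,0,-1]]]'

```text
t: 26.7
tool_pos: [0.4914, 0.207, 0.1868]
ee_rot: [-0.557, 0.561, -0.435, 0.431]
force: [-0.3, -0.0, -0.4]
gripper_width: -0.002
```

Run:
```python
from h import *
take("wrist","w24"); crop("w24",90,410,0,200,2,"w24c")
goto([.587,.213,.06],.25,0,sgn=-1)
```

```text
t 26.75 at [0.4916 0.2056 0.187 ] F [-0.   0.7  0.2] g -0.0
shift cm [ 1.63 12.63  9.52] rotvec [0.008 0.    0.001] sgn -1 q [-0.13  0.44 -0.45  1.86  0.23  0.9  -2.01]
```

View pics/w24.png

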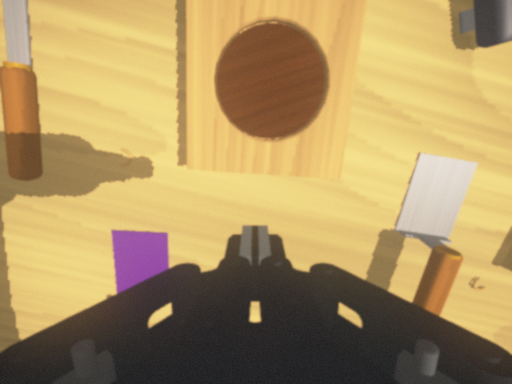

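Run:
```python
from h import *
crop("w24",200,345,5,150,5,"w24e")
w=load("w24"); print(onz(w,272,79,.024))
```

```text
[0.59166144 0.21444022 0.024     ]
```

View pics/w24e.png

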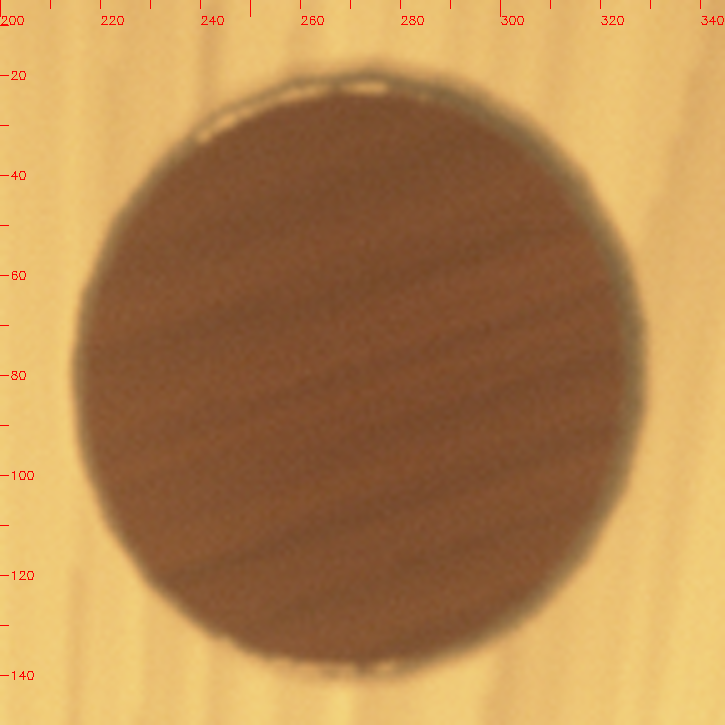

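>>> servo_tool --increments '[[[0.5,2,3,0,0,0,-1],[1,4,6,0.004,0,0,-1],[1.6,6,9,0.008,0,0,-1],[1.6,9,9.7,0.008,0,0,-1],[1.6,12,9.7,0.008,0,0,-1],[1.6,14,9.7,0.008,0,0,-1],[1.6,14.5,9.7,0.008,0,0,-1],[1.6,14.5,9.7,0.008,0,0,-1]]]'

```text
t: 27.55
tool_pos: [0.5894, 0.2132, 0.0423]
ee_rot: [0.558, -0.558, 0.434, -0.434]
force: [0.4, -0.4, -0.1]
gripper_width: -0.001
```

Run:
```python
from h import *
goto([.589,.2135,.024],.25,0,sgn=-1)
```

```text
t 27.55 at [0.5894 0.2132 0.0423] F [ 0.4 -0.4 -0.1] g -0.001
shift cm [-0.04  1.83 -0.03] rotvec [-0.001 -0.001  0.001] sgn -1 q [-0.18  0.77 -0.35  1.69  0.36  0.74 -2.02]
```

>>> servo_tool --increments '[[[0,0.6,0,0,0,0,-1],[0,1.1,0,0,0,0,-1],[0,1.4,0,0,0,0,-1],[0,1.6,0,0,0,0,-1],[0,1.75,0,0,0,0,-1],[0,1.8,0,0,0,0,-1],[0,1.85,0,0,0,0,-1],[0,1.85,0,0,0,0,-1]]]'

```text
t: 28.35
tool_pos: [0.5901, 0.215, 0.0245]
ee_rot: [0.56, -0.558, 0.433, -0.434]
force: [0.5, -0.7, -0.1]
gripper_width: -0.003
```

>>> servo_tool --increments '[[[0,0.04,0,0,0,0,-1],[0,0.08,0,0,0,0,-1],[0,0.12,0,0,0,0,-1],[0,0.15,0,0,0,0,-1],[0,0.15,0,0,0,0,-1]]]'

```text
t: 28.85
tool_pos: [0.5902, 0.215, 0.0241]
ee_rot: [0.559, -0.558, 0.433, -0.434]
force: [-3.3, -2.2, 11.1]
gripper_width: 0.005
```

>>> servo_tool --increments '[[[0,0.08,0,0,0,0,-1],[0,0.16,0,0,0,0,-1],[0,0.22,0,0,0,0,-1],[0,0.22,0,0,0,0,-1],[0,0.22,0,0,0,0,-1]]]'

```text
t: 29.35
tool_pos: [0.5902, 0.2151, 0.024]
ee_rot: [0.559, -0.558, 0.433, -0.435]
force: [-10.2, -5.7, 30.0]
gripper_width: -0.002
```

>>> servo_tool --increments '[[[0,0,0,0,0,0,-1],[0,-0.15,0,0,0,0,-1],[0,-0.4,0,0,0,0,-1],[0,-1.5,0,0,0,0,-1],[0,-4,0,0,0,0,-1],[0,-8,0,0,0,0,-1],[0,-12,-3,0,0,0,-1],[0,-15,-7,0,0,0,-1],[0,-16,-10,0,0,0,-1],[0,-16,-10,0,0,0,-1]]]'

```text
t: 30.35
tool_pos: [0.4902, 0.1896, 0.1825]
ee_rot: [0.56, -0.558, 0.432, -0.434]
force: [0.8, -1.0, 0.2]
gripper_width: 0.005
```

Run:
```python
from h import *
take("wrist","w25"); crop("w25",200,345,5,150,5,"w25e"); take("side","s25"); crop("s25",90,340,120,310,3,"s25c"); take("top","t25")
print(state()[0]["tool_pos"],state()[0]["force"])
```

```text
[0.49351435 0.19006305 0.18069725] [-0.41736641  0.52496115  0.21173277]
```

View pics/w25e.png

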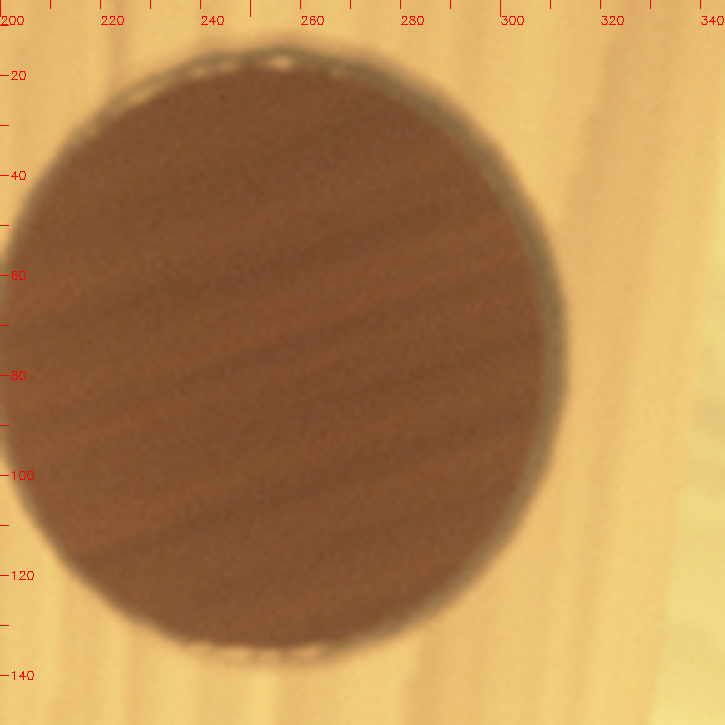

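View pics/s25c.png

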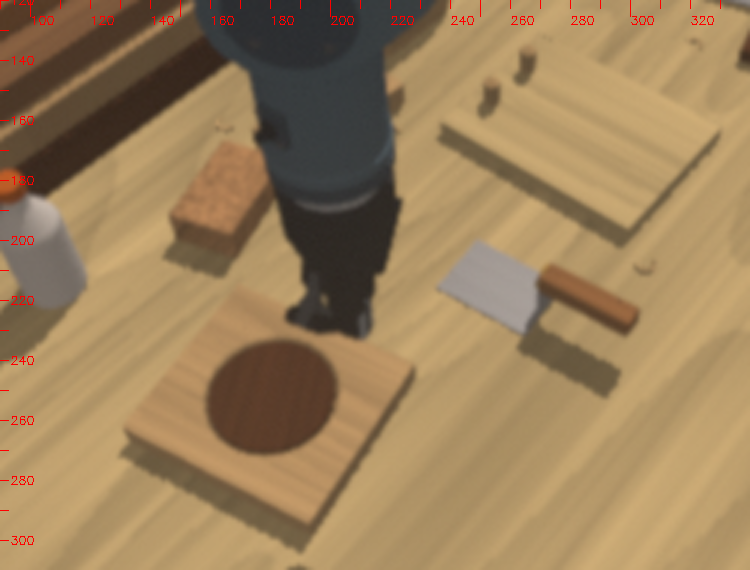

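View pics/t25.png

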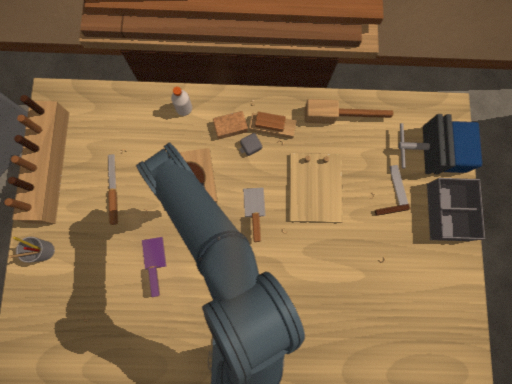

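Run:
```python
from bench import arm
print(arm.job_done())
```

```text
the job is handed in; nothing more can be done
None
```

The inlay is in the board's recess, right side up and pressed flush, and the job is handed in at about 30.5 s of the 72 s allowed.

**What I did:** I took the steel lifter by its handle and slid the blade under the inlay against the dowels. I carried the inlay to the board on the blade and tilted it tip-down so it slid into the recess. Then I drew the blade out, laid the lifter flat on the bench, and pressed the inlay at its centre with the closed fingers to about 30 N.

**Last checks:**
- **Flush:** while pressing, the fingertips stopped at z = 0.024 m, level with the board's face. The wrist picture shows a thin gap all round the inlay.
- **Lifter:** it lies flat on the bench near where it started.
- **Other things:** in the final top picture, the sander, tape, chisel, square, offcuts and purple look-alike show no visible change. The arm is clear, with the force reading near zero.

**What disagreed:** the side camera read about 4 mm more in y than the top and wrist cameras, so I relied on those two. The inlay also shifted about 2 mm sideways on the blade as it slid in, which the recess took up.

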